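# Swap the wrong drift in the sloped rack for the one that fits

### The job

The left slot of the sloped drift rack (left as the robot sees it) holds a press drift that is too short for it: take that one out and lay it flat on the open bench, clear of the rack. Then pick, from the three look-alike drifts lying on the bench to the right of the rack, the one whose length fills the left slot from end stop to end stop, and lay it in that slot, right down in both saddles, without dropping or banging it. Leave all the other drifts and things where they are.

Things in the scene. Friction and masses are not known exactly. Their poses are not given: they have to be found in the camera images.
- left_slot (a point): Left (+y) slot of the sloped rack: where the centre of a drift lies when fully seated midway between the stops, 88 mm above the bench. x points up the slope (30 degrees above level, away from the robot), y across to the left, z square off the slope. 128 mm long between a lower and an upper end stop (8 mm plates, 34 mm wide, tops 8 mm above the slot's centre line along z).
- rack: Fixed grey sloped rack, base 160 x 150 mm, 140 mm high. Origin: centre of its underside, x uphill, away from the robot. Each slot has two black saddles 10 mm long, 35 mm below and above its centre along x; their 45 degree cheeks centre the drift, reaching 21 mm to each side and up to 3 mm below its centre line. The deck lies 32 mm under that line. Right slot: 74 mm right of the left one.
- drift_108_center (a point): Wrong drift, 108 mm long, in the left slot at the start, against its lower stop. Point at its centre, x along it, z square off its top flat. All drifts are octagonal steel bars 30 mm across flats, with a round 23 mm nose 8 mm long at each end (within the length), 0.25 to 0.5 kg. Lying on the bench, the centre is 15 mm up and two upright flats face sideways for gripping.
- drift_120_center (a point): Steel drift 120 mm long, alike otherwise: the one that fits the left slot. It lies flat on the bench in one of three places to the right of the rack. Point at its centre; x along its length.
- drift_96_center (a point): Steel drift 96 mm long (too short), lying on the bench in another of the three places. Point at its centre; x along its length.
- drift_132_center (a point): Steel drift 132 mm long (too long), lying on the bench in another of the three places. Point at its centre; x along its length.
- drift_144_center (a point): Steel drift 144 mm long, lying rightly in the right slot of the rack. Point at its centre; x along its length.
- bearing: Bystander: ball bearing, 48 mm across and 9 mm thick, lying flat on the bench behind the loose drifts. Origin at the centre of its underside.
- end_caps: Bystander: stack of plated end caps, 64 mm across and 25 mm high, on the bench behind the loose drifts. Origin at the centre of its underside.
- armature_tray: Fixed flat black mat full of copper-wound armatures, 400 x 300 mm (x by y) and about 45 mm high with them, in front of the loose drifts; nothing can be laid there. Origin at its centre, on the bench.

How it is judged (in metres and radians):
On the way:
1. the 108 mm drift lies released and flat on the bench, clear of the rack (height (world z) of drift_108_center below 0.019 m and contact force between drift_108 and rack below 0.1 N and contact force between the fingers and drift_108 below 0.2 N and linear speed of drift_108 below 0.02 m/s), for 0.2 s.
At the end, for the whole second after the job is handed in: The 120 mm drift rests in the left slot between the end stops and down in both saddles (centre within 5.5 mm along the slot, 3 mm across and in height, axis within 3 degrees), at rest; the 108 mm drift lies at rest flat on the bench (centre lower than 19 mm), not touching the rack (x of drift_120_center in the frame of left_slot between -0.0055 and 0.0055 m and y of drift_120_center in the frame of left_slot between -0.003 and 0.003 m and z of drift_120_center in the frame of left_slot between -0.003 and 0.003 m and angle between the x axis of drift_120_center and the x axis of left_slot, either way round below 0.05 rad and linear speed of drift_120 below 0.01 m/s and height (world z) of drift_108_center below 0.019 m and contact force between drift_108 and rack below 0.1 N and linear speed of drift_108 below 0.02 m/s).
It fails at once if another drift is moved more than 30 mm (distance of any of drift_96_center, drift_132_center, drift_144_center from where it was at the start of the episode above 0.03 m).
It fails at once if a bystander (bearing, end caps) is moved more than 30 mm (distance of any of bearing, end_caps from where it was at the start of the episode above 0.03 m).
It fails at once if the 120 mm drift is dropped or banged into the rack (more than 80 N) (contact force between drift_120 and rack above 80 N).
It also fails if it takes over 51 s, if anything falls off the work surface, if the arm or the gripper's body presses on something with over 40 N, if the wrist force passes 120 N, or if a joint passes its speed limit or range.

### The arm

A 6-joint arm with a two-finger parallel gripper is mounted at the origin on a cart in front of the work surface, level with it; the furniture and walls round the work are solid. World frame = base frame: x ahead of the robot, y to its left, z up, the work surface at z = 0. Lengths are in m, angles in degrees, forces in N, time in s.
With the tool pointing down it reaches from about 0.4 to 0.825 m from the base axis. Payload 7 kg.
Tool frame: the origin (TCP) lies midway between the tips of the shut fingers; the grasp point (between the pads) lies r.grasp_offset behind it (r.grasp_offset is the distance from the TCP to the grasp point, in m); x points along the fingers, z is the direction in which the jaws open and shut, and the axes are right-handed (so a half turn about x gives the same grasp; the last joint's range is limited). The gripper opens to 88 mm and grips with 3 to 60 N. Pads are 19 mm wide; open, the fingers measure 130 mm over their backs; the gripper's body (78 mm by 193 mm) begins 47 mm behind the grasp point.
Start: joints at [83.486, 20.546, 0.682, 0, -70.136, -16.507], TCP at [0.264, 0.621, 0.227] pointing down, gripper open.
Joint ranges: [-176.03, 176.03], [-82.01, 121.73], [-58.28, 71.71], [-173.87, 95.51], [-174.79, -0.11], [-173.66, 173.66]. Speed limits (degrees/s): [136.94, 136.94, 172.46, 180, 180, 180].

### API

Orientations are given as [roll, pitch, yaw] about the fixed x, y, z axes, in that order (R = Rz(yaw) Ry(pitch) Rx(roll)).
In Python, from plant import readout, vision, close_job, r gives the robot as it stands.
- The arm moves only by the shell command python3 -m handwheel 'ROWS' [OPENING] [FORCE]. ROWS is JSON, a list that holds one entry, the list of rows, each a list of 4 numbers: the shift along the world's x, y, z in units of 40 mm (1.0 is 40 mm), then the turn about the world's z in units of 5 degrees (1.0 is 5 degrees). In form: [[[tx, ty, tz, roll], ...]]. A call has 1 to 8 rows; each row shifts and turns the pose as measured when the row begins; what a row does not reach is not made up. A row lasts 1/10 s, in which the tool goes at most 50 mm and 8.59 degrees, less where a joint would pass 70% of its speed; a pose out of reach is approached as far as the arm can. A call is refused whole if a number of a shift passes 1 or a number of a turn 1, either way. A call with a gripper value outside its range is refused whole. OPENING is the finger opening in mm, from 0 to 87.6, set as the call begins (- or left out, the last holds). The fingers move at their own pace and stop on an object; FORCE is the grip in N (left out, the last holds). Time passes only in rows, so rows that do not move let the fingers close. It gives the time, the measured TCP pose, the force and the opening at its end, in the units of the state.
- readout.get_state(): the state, without advancing time (a new reading comes with each control period).
- vision.capture(name): name is "scene" or "top" or "wrist"; returns the picture (384x512x3 uint8, blue, green, red); there is no depth.
- vision.get_calibration(name): a dict with "intrinsics" (3x3 intrinsics, pixels), "dist" ([k1, k2, p1, p2, k3] as OpenCV has them; the pictures are not rectified), "pose" (4x4, takes a point from camera to world coordinates). Camera axes: x right, y up, looking along -z (the intrinsics and any distortion apply to the point x, -y, -z); pixel columns grow to the right and rows downward; lengths in m; the calibration is good to about 2 mm. A picture is of the moment at which its call begins: read the wrist's pose just before it. get_calibration takes no time and is no camera call; for the wrist camera it gives the pose at the moment of the call.
- close_job(): hands the job in, once; it reports no verdict.
The state is a dict: "time_s": time; "joints": joint angles; "qd": joint speeds; "joint_torque": joint torques, N m; "tcp_pos": TCP position; "eef_rot": TCP orientation; "contact_force": force on the tool from outside, world axes, zero at the start; "moment": the same for the moment, N m; "gripper_width": finger opening in m.
Only numpy, scipy, OpenCV 4.12 (cv2) and the standard library are available. Lean on these libraries where they do the work, as an engineer would, in place of code of your own. Each camera call takes 0.05 s, during which the arm holds its last target.

## Working session

There is one attempt and no reset: what is moved stays moved. The work goes in short steps, Python scripts to look and compute and a shell command to move; the robot and the scene stay as the last step left them, time stands still between calls to the robot, and variables do not carry over. Pictures are saved under pics/ and viewed, and the job is handed in when it is done.

```bash
ls; mkdir -p pics
python3 - <<'E'
from plant import readout, vision, r
import cv2
print(readout.get_state()); print(r.grasp_offset)
for n in("scene","top","wrist"):
    c=vision.get_calibration(n); print(n,c)
    cv2.imwrite(f"pics/{n}0.png",vision.capture(n))
E
```

```text
pics
{'time_s': 0.0, 'joints': array([ 8.34874527e+01,  2.05914542e+01,  6.32600037e-01, -1.97418916e-02,
       -7.01362845e+01, -1.65073917e+01]), 'qd': array([-0.07015165,  0.02558015,  0.04834196,  0.02657664,  0.06000402,
       -0.05508859]), 'joint_torque': array([ 1.37873467e-04, -5.82716703e+01,  2.93067563e+01,  6.99720472e+00,
        7.19439398e-03, -1.55749526e-04]), 'tcp_pos': array([0.26378856, 0.62077564, 0.22561475]), 'eef_rot': array([   5.47091301,   89.90306754, -107.55574932]), 'contact_force': array([0.27863413, 0.11557135, 0.12291358]), 'moment': array([-0.02577754, -0.01205773,  0.04506119]), 'gripper_width': 0.08764141507347967}
0.0188
scene {'intrinsics': array([[446.68677909,   0.        , 255.70160489],
       [  0.        , 446.68677909, 197.01897958],
       [  0.        ,   0.        ,   1.        ]]), 'dist': array([-0.17956126,  0.        ,  0.        ,  0.        ,  0.        ]), 'pose': array([[ 0.83347873,  0.44418929, -0.32864736,  0.1674248 ],
       [-0.55233623,  0.65315919, -0.51798433, -0.70624238],
       [-0.01542405,  0.61325276,  0.789736
[... 387 characters left out ...]
152801],
       [-0.99998857, -0.00333913,  0.00342111, -0.15792268],
       [ 0.00266715,  0.20421071,  0.97892332,  1.05678849],
       [ 0.        ,  0.        ,  0.        ,  1.        ]])}
wrist {'intrinsics': array([[342.61381752,   0.        , 260.47057234],
       [  0.        , 342.61381752, 188.5534414 ],
       [  0.        ,   0.        ,   1.        ]]), 'dist': array([0.03261481, 0.        , 0.        , 0.        , 0.        ]), 'pose': array([[-0.39119526,  0.87891127,  0.27291253,  0.33707757],
       [-0.92030481, -0.37434213, -0.11360915,  0.58936309],
       [ 0.0023103 , -0.29560607,  0.95530713,  0.38438783],
       [ 0.        ,  0.        ,  0.        ,  1.        ]])}
```

View pics/scene0.png

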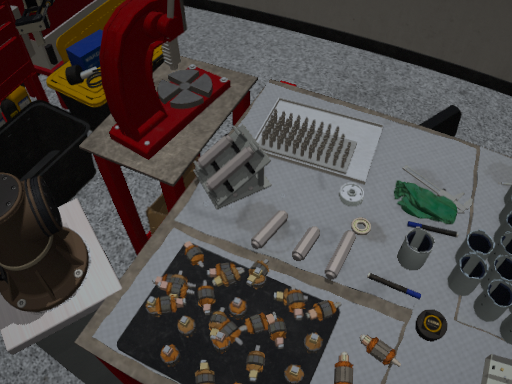

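View pics/top0.png

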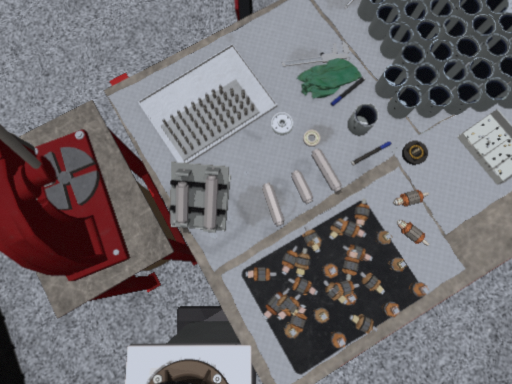

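View pics/wrist0.png

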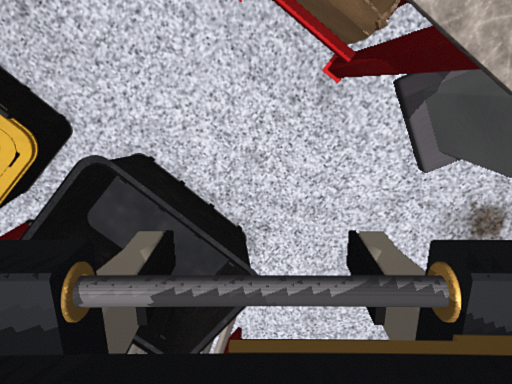

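```bash
cat > h.py <<'E'
import numpy as np, cv2
from plant import readout, vision, r
def ray(cal,uv):
    K=np.array(cal["intrinsics"]);d=np.array(cal["dist"]);P=np.array(cal["pose"])
    p=cv2.undistortPoints(np.array(uv,float).reshape(-1,1,2),K,d).reshape(-1,2)
    v=np.c_[p[:,0],-p[:,1],-np.ones(len(p))]@P[:3,:3].T
    return P[:3,3],v
def plane(cal,uv,z):
    o,v=ray(cal,uv); return o+v*((z-o[2])/v[:,2])[:,None]
def tri(c1,uv1,c2,uv2):
    o1,v1=ray(c1,[uv1]);o2,v2=ray(c2,[uv2]);v1=v1[0];v2=v2[0]
    A=np.c_[v1,-v2];s=np.linalg.lstsq(A,o2-o1,rcond=None)[0]
    a=o1+s[0]*v1;b=o2+s[1]*v2
    return (a+b)/2,np.linalg.norm(a-b)
def proj(cal,X):
    P=np.linalg.inv(np.array(cal["pose"]));x=np.atleast_2d(X)@P[:3,:3].T+P[:3,3]
    x=x*[1,-1,-1]
    return cv2.projectPoints(x,np.zeros(3),np.zeros(3),np.array(cal["intrinsics"]),np.array(cal["dist"]))[0].reshape(-1,2)
E
python3 - <<'E'
from h import *
c=vision.get_calibration("top");s=vision.get_calibration("scene")
np.set_printoptions(precision=4,suppress=True)
print(plane(c,[(70,180),(10,165),(165,240),(60,345),(95,105),(108,92),(195,275)],0.0))
# press base, head features
print("disc",tri(s,(187,87),c,(68,180)))
print("press foot screw",tri(s,(145,151),c,(116,252)), tri(s,(224,80),c,(80,135)))
print(proj(s,[[0.26,0.62,0.227],[0.264,.621,.4]]))
for n in("scene","top"):
    im=cv2.imread(f"pics/{n}0.png")
    a=im[110:270,150:310] if n=="top" else im[0:290,90:380]
    cv2.imwrite(f"pics/{n}_c.png",cv2.resize(im[110:240,150:350] if n=="top" else im[110:290,180:390],None,fx=3.8,fy=3.8,interpolation=cv2.INTER_CUBIC)[:600])
cv2.imwrite("pics/press.png",cv2.resize(cv2.imread("pics/scene0.png")[0:200,60:280],None,fx=3,fy=3))
E
```

```text
[[ 0.584   0.3462  0.    ]
 [ 0.6276  0.5157  0.    ]
 [ 0.4158  0.0748  0.    ]
 [ 0.1517  0.3297  0.    ]
 [ 0.8079  0.2941  0.    ]
 [ 0.8487  0.2593  0.    ]
 [ 0.3227 -0.0092  0.    ]]
disc (array([0.576 , 0.3219, 0.0582]), np.float64(0.011182642262410258))
press foot screw (array([ 0.3808,  0.2084, -0.0062]), np.float64(0.008388530360518592)) (array([0.7058, 0.3144, 0.0325]), np.float64(0.0024319669755042514))
[[ 43.1485  35.1735]
 [ 26.8855 -15.7519]]
```

View pics/scene_c.png

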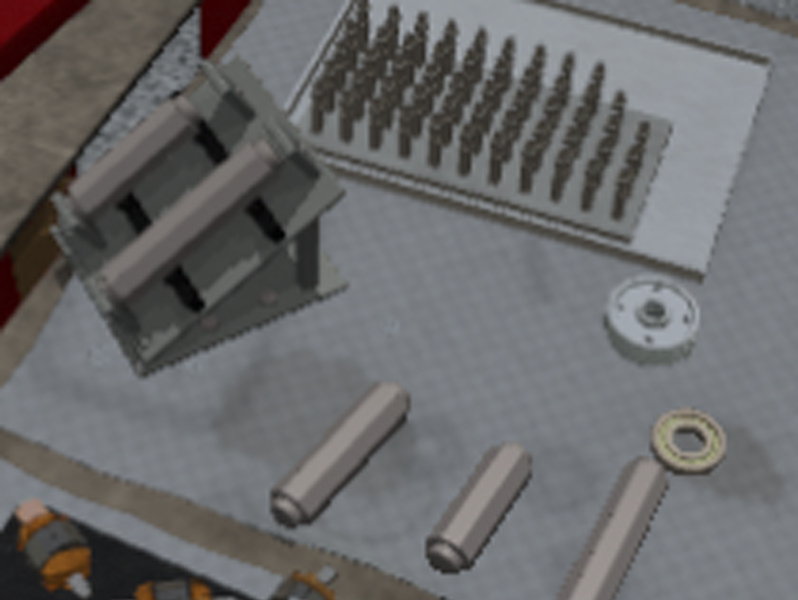

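View pics/top_c.png

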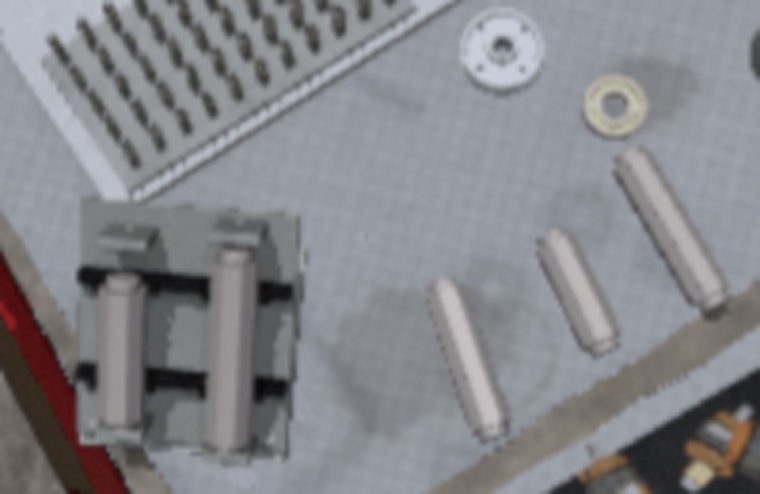

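View pics/press.png

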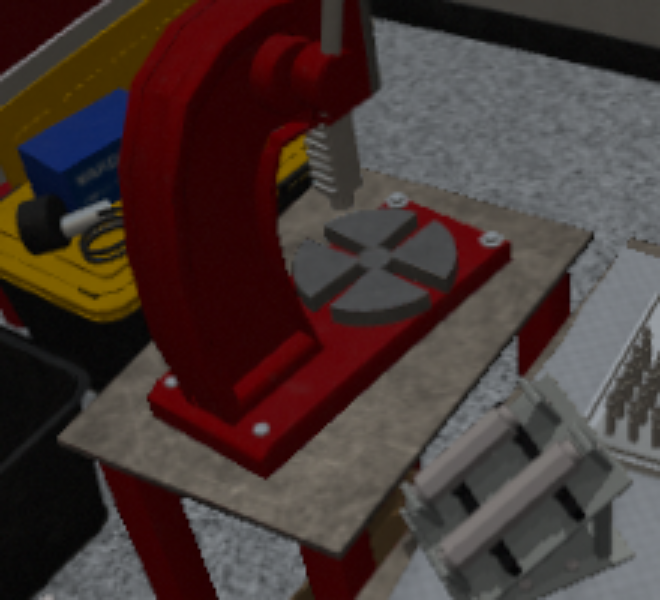

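```bash
python3 - <<'E'
from h import *
np.set_printoptions(precision=3,suppress=True)
c=vision.get_calibration("top");s=vision.get_calibration("scene")
f=lambda L:[(60+u/3,v/3) for u,v in L]
print("screws near L,R; base corner nearL, nearR, column foot L,R\n",plane(s,f([(170,382),(261,429),(150,398),(266,470),(200,415),(240,390),(510,250)]),0.03))
print("table corner",plane(s,f([(60,440),(340,550),(590,235)]),0.0))
for z in(.3,.4,.5): print(z,plane(s,f([(140,80),(170,20),(370,100)]),z).tolist(), plane(c,[(5,190),(0,215)],z).tolist())
E
python3 - <<'E'
import cv2
im=cv2.imread("pics/top0.png")
cv2.imwrite("pics/tp.png",cv2.resize(im[90:384,0:260],None,fx=2,fy=2,interpolation=cv2.INTER_CUBIC))
E
```

```text
screws near L,R; base corner nearL, nearR, column foot L,R
 [[0.338 0.311 0.03 ]
 [0.386 0.199 0.03 ]
 [0.313 0.302 0.03 ]
 [0.368 0.148 0.03 ]
 [0.345 0.251 0.03 ]
 [0.391 0.26  0.03 ]
 [0.715 0.291 0.03 ]]
table corner [[0.22  0.335 0.   ]
 [0.389 0.049 0.   ]
 [0.82  0.298 0.   ]]
0.3 [[0.408610536542398, 0.39186135225551266, 0.29999999999999993], [0.47089453001839876, 0.4809891331399593, 0.29999999999999993], [0.5572048845251006, 0.2290025943061439, 0.29999999999999993]] [[0.49520529746008746, 0.3279396605875653, 0.30000000000000004], [0.4454318033483434, 0.3311743425954963, 0.30000000000000004]]
0.4 [[0.3688022081710451, 0.21061649335904775, 0.4], [0.4208060676049268, 0.285033503735149, 0.4], [0.49287067510612226, 0.07463799417628558, 0.4]] [[0.47489879264786394, 0.26373911489863594, 0.4], [0.43170223448792916, 0.26654637470584963, 0.4]]
0.5 [[0.3289938797996922, 0.029371634462582952, 0.5], [0.3707176051914548, 0.08907787433033876, 0.5], [0.428536465687144, -0.0797266059535725, 0.5]] [[0.4545922878356404, 0.19953856920970664, 0.5], [0.41797266562751484, 0.201918406816203, 0.5]]
```

View pics/tp.png

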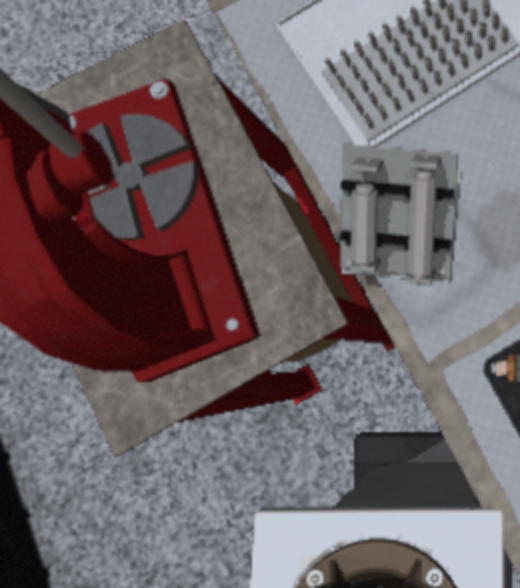

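```bash
python3 -m handwheel '[[[-0.24,-0.56,1,0],[-0.24,-0.56,1,0],[-0.24,-0.56,1,0],[-0.24,-0.56,1,0],[-0.24,-0.56,1,0],[-0.24,-0.56,1,0]]]' 52 40; python3 -c "
from h import *
print(readout.get_state()['joints']); cv2.imwrite('pics/w1.png',vision.capture('wrist'));cv2.imwrite('pics/s1.png',vision.capture('scene'))"
```

```text
time_s: 0.75
tcp_pos: [0.2038, 0.4787, 0.4613]
eef_rot: [10.7, 88.7, -102.4]
contact_force: [0.4, 1.0, 1.1]
gripper_width: 0.0526
[ 88.38434229   2.93339494   7.93577467  -0.24529256 -96.27900557
 -21.52407091]
```

View images.

View pics/w1.png

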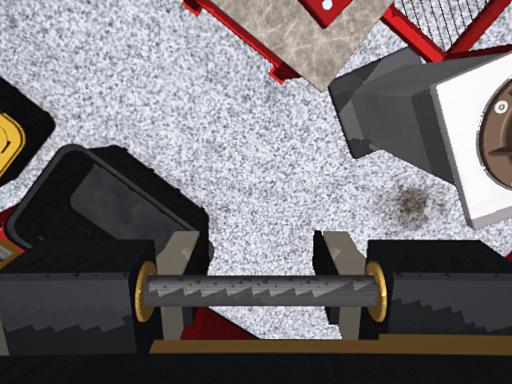

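View pics/s1.png

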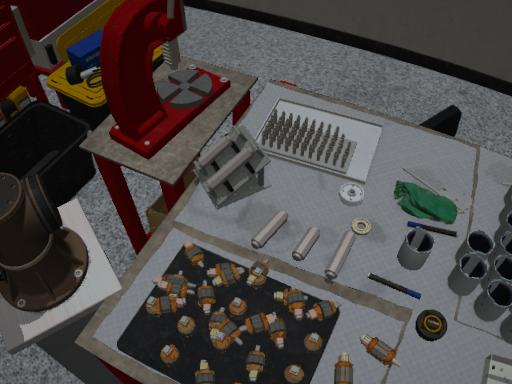

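```bash
python3 -m handwheel '[[[0,-1,0.3,0.5],[0,-1,0.3,0.5],[0,-1,0.3,0.5],[0,-1,0.3,0.5]]]' ; python3 -c "
from h import *
print(readout.get_state()['joints']); cv2.imwrite('pics/w2.png',vision.capture('wrist'));cv2.imwrite('pics/s2.png',vision.capture('scene'))"
```

```text
time_s: 1.25
tcp_pos: [0.2032, 0.3167, 0.5127]
eef_rot: [8.5, 89.0, -94.2]
contact_force: [0.0, 0.2, 1.0]
gripper_width: 0.0519
[ 8.79207263e+01 -1.16497697e+01  1.16402455e+00 -3.89090078e-02
 -1.03838720e+02 -1.05911827e+01]
```

View pics/w2.png

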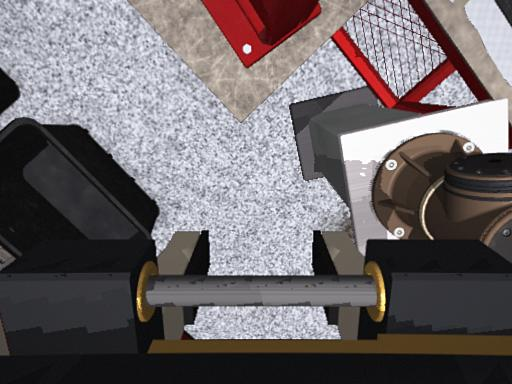

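View pics/s2.png

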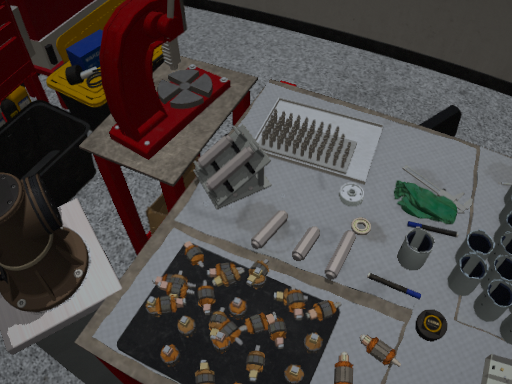

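```bash
python3 -m handwheel '[[[0.4,-0.8,0,0.4],[0.4,-0.8,0,0.4],[0.4,-0.8,0,0.4],[0.5,-0.85,0,0],[0.5,-0.85,0,0],[0.5,-0.85,0,0],[0.5,-0.85,0,0],[0.5,-0.7,0,0]]]' ; python3 -c "
from h import *
print(readout.get_state()['joints']); cv2.imwrite('pics/w3.png',vision.capture('wrist'))"
```

```text
time_s: 2.15
tcp_pos: [0.3516, 0.0453, 0.5157]
eef_rot: [37.7, 89.7, -58.1]
contact_force: [1.5, 0.8, -0.2]
gripper_width: 0.0519
[  40.48141934  -14.68201882   -0.70440928    0.31299937 -104.02346166
   43.71491844]
```

View pics/w3.png

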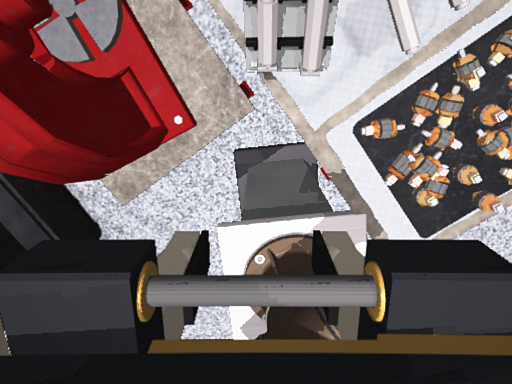

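Run:
```python
from h import *
np.set_printoptions(precision=4,suppress=True)
c=vision.get_calibration("top")
t=lambda L:[(150+u/3.8,110+v/3.8) for u,v in L]
print(plane(c,t([(122,350),(231,352)]),.09))
for L in ([(443,285),(494,432)],[(555,237),(604,346)],[(630,155),(715,302)]):
    p=plane(c,t(L),.02); print(p,np.linalg.norm(p[0]-p[1]))
```

```text
[[ 0.5049  0.0158  0.09  ]
 [ 0.5032 -0.057   0.09  ]]
[[ 0.5636 -0.2025  0.02  ]
 [ 0.4568 -0.2374  0.02  ]] 0.11239460831411255
[[ 0.5991 -0.2846  0.02  ]
 [ 0.5184 -0.3176  0.02  ]] 0.08722619658607894
[[ 0.6612 -0.3416  0.02  ]
 [ 0.5503 -0.3988  0.02  ]] 0.12476646073969945
```

```bash
python3 -m handwheel '[[[0.6,-0.7,-0.6,1],[0.6,-0.7,-0.6,1],[0.6,-0.7,-0.6,0.6],[0.6,-0.7,-0.6,0],[0,0,0,0],[0,0,0,0]]]'
cat > snap.py <<'E'
import sys,pickle
from h import *
n=sys.argv[1]
for cam in sys.argv[2:]:
    c=vision.get_calibration(cam);im=vision.capture(cam)
    cv2.imwrite(f'pics/{n}_{cam}.png',im);pickle.dump(c,open(f'pics/{n}_{cam}.pkl','wb'))
s=readout.get_state();print(s['joints'].round(1),s['tcp_pos'],s['contact_force'].round(1))
E
python3 snap.py a wrist
```

```text
time_s: 2.8
tcp_pos: [0.4531, -0.0764, 0.4133]
eef_rot: [10.8, 89.8, -72.1]
contact_force: [0.5, -0.2, 0.1]
gripper_width: 0.052
[ 15.3  -4.4  -5.5   0.2 -89.   81.8] [ 0.45286066 -0.07581304  0.41290772] [ 0.7  0.  -1.2]
```

View pics/a_wrist.png

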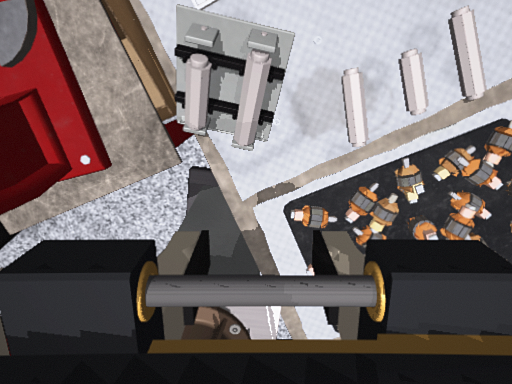

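Run:
```python
import cv2
im=cv2.imread("pics/a_wrist.png")
cv2.imwrite("pics/a1.png",cv2.resize(im[0:160,160:310],None,fx=3.75,fy=3.75,interpolation=cv2.INTER_CUBIC))
cv2.imwrite("pics/a2.png",cv2.resize(im[0:150,330:500],None,fx=4,fy=4,interpolation=cv2.INTER_CUBIC))
```

```text
(no output)
```

View pics/a1.png

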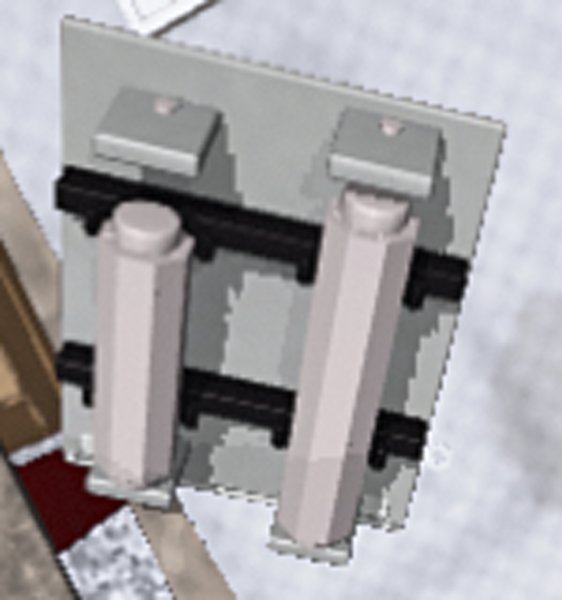

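View pics/a2.png

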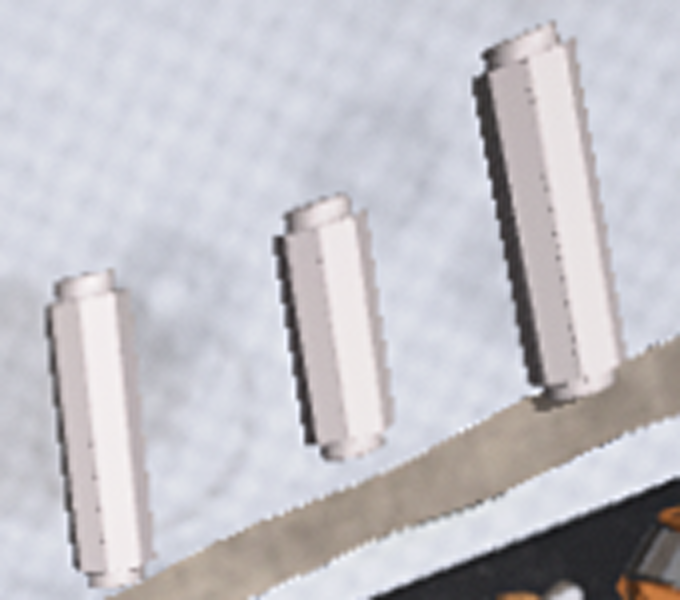

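```bash
cat > fit.py <<'E'
from h import *
import pickle
from scipy.optimize import least_squares
np.set_printoptions(precision=4,suppress=True)
c=pickle.load(open('pics/a_wrist.pkl','rb'))
a=np.radians(30)
def S2W(p,P):
    P=np.asarray(P)/1000; x=np.c_[P[:,0]*np.cos(a)-P[:,2]*np.sin(a),P[:,1],P[:,0]*np.sin(a)+P[:,2]*np.cos(a)+.088]
    t=p[2]; return np.c_[x[:,0]*np.cos(t)-x[:,1]*np.sin(t)+p[0],x[:,0]*np.sin(t)+x[:,1]*np.cos(t)+p[1],x[:,2]]
pts=[(64,17,8),(64,-17,8),(72,17,8),(72,-17,8),(-72,17,8),(-72,-17,8),
(64,-57,8),(64,-91,8),(72,-57,8),(72,-91,8),(-72,-57,8),(-72,-91,8)]
uv=[(92,152),(197,175),(95,140),(205,163),(86,488),(168,507),(328,175),(432,193),(331,160),(437,180),(268,548),(347,563)]
if __name__=="__main__":
    uv=np.array(uv)/3.75+[160-.37,-.37]
    f=lambda p:(proj(c,S2W(p,pts))-uv).ravel()
    s=least_squares(f,[.505,.016,0],loss='soft_l1');print(s.x,np.degrees(s.x[2]));print(f(s.x).reshape(-1,2))
    q=s.x; np.save('slot.npy',q)
    # drifts
    def D(L): 
        L=np.array(L)/4+[330-.37,-.37]; return L
    # top-flat edges crop a2: per drift the four corners of the top flat (z=.030): upL,upR,loL,loR
    for n,L in {'A':[(80,300),(121,292),(106,574),(146,568)],'B':[(317,232),(356,220),(347,449),(386,440)],'C':[(527,62),(567,48),(576,388),(618,372)]}.items():
        p=plane(c,D(L),.03)[:,:2]; u=(p[0]+p[1])/2;l=(p[2]+p[3])/2
        print(n,'c',(u+l)/2,'len+16',np.linalg.norm(u-l)*1000+16,'yaw',np.degrees(np.arctan2(*(u-l)[::-1])),'w',np.linalg.norm(p[0]-p[1]))
E
python3 fit.py
```

```text
[ 0.5158  0.0148 -0.0881] -5.0487735310585355
[[ 0.7263 -0.5327]
 [ 0.9919  0.0194]
 [ 0.0524 -4.0678]
 [-0.5967 -3.3675]
 [ 0.4575 -0.0118]
 [ 1.2887 -0.2135]
 [-1.1864  7.6923]
 [-1.4509  9.2646]
 [-0.9644  5.2692]
 [-1.3675  6.4392]
 [ 1.008  -5.507 ]
 [ 2.1263 -4.7783]]
A c [ 0.5112 -0.2222] len+16 120.71789030164615 yaw 17.453198138061833 w 0.015255465735819394
B c [ 0.5575 -0.3029] len+16 97.26576694457464 yaw 23.0423432913577 w 0.014140490088717959
C c [ 0.6053 -0.3713] len+16 132.87849613427727 yaw 26.784869697901403 w 0.01364761565603104
```

Run:
```python
from fit import *
im=cv2.imread("pics/a_wrist.png")
q=np.load('slot.npy')
z=cv2.resize(im[0:75,160:300],None,fx=5.6,fy=5.6,interpolation=cv2.INTER_CUBIC)
z2=cv2.resize(im[70:155,160:300],None,fx=5.6,fy=5.6,interpolation=cv2.INTER_CUBIC)
cv2.imwrite("pics/b1.png",z);cv2.imwrite("pics/b2.png",z2)
```

```text
(no output)
```

View pics/b1.png

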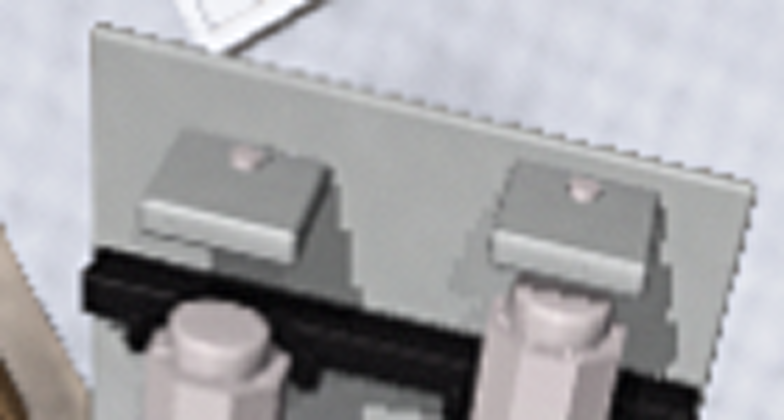

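View pics/b2.png

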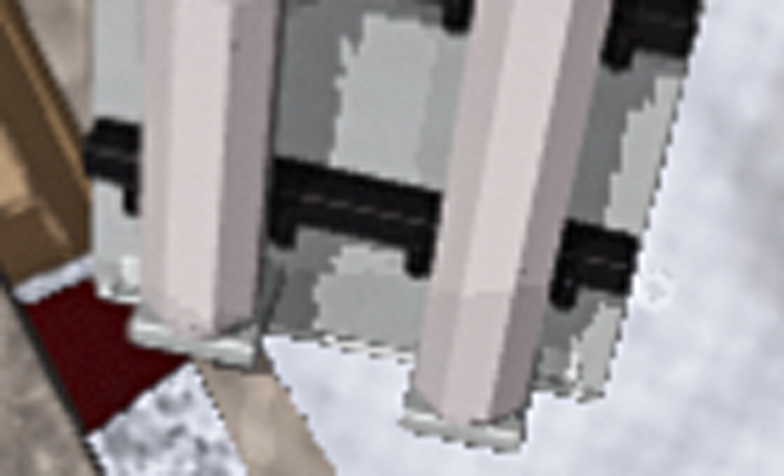

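Run:
```python
from fit import *
b1=lambda u,v:(160+(u+.5)/5.6-.5,(v+.5)/5.6-.5); b2=lambda u,v:(160+(u+.5)/5.6-.5,70+(v+.5)/5.6-.5)
P=[(72,17,8),(72,-17,8),(64,17,8),(64,-17,8),(-72,17,8),(-72,-17,8),
 (84,-57,8),(84,-91,8),(76,-57,8),(76,-91,8),(-84,-57,8),(-84,-91,8)]
U=np.array([b1(142,200),b1(303,232),b1(138,230),b1(296,262),b2(132,342),b2(248,366),
 b1(497,232),b1(648,262),b1(493,260),b1(640,290),b2(402,422),b2(518,452)])
for n in(6,12):
    f=lambda p:(proj(c,S2W(p,P[:n]))-U[:n]).ravel()
    s=least_squares(f,[.505,.016,0],loss='soft_l1');print(s.x,np.degrees(s.x[2]));print(f(s.x).reshape(-1,2))
q=s.x;np.save('slot.npy',q)
X=[(-56,6.2,15),(-56,-6.2,15),(36,6.2,15),(36,-6.2,15),(-10,0,15)]
pr=proj(c,S2W(q,X));print((pr-[160,0])*3.75, S2W(q,X))
```

```text
[ 0.5145  0.0154 -0.0912] -5.222734057604359
[[-0.3109 -1.3172]
 [-0.4148 -0.1179]
 [ 0.2651  0.0338]
 [ 0.2795  1.0837]
 [-0.6963 -0.1748]
 [ 1.2651  0.4656]]
[ 0.5144  0.0154 -0.0903] -5.175330456239389
[[-0.3895 -1.2633]
 [-0.49   -0.0899]
 [ 0.1924  0.0878]
 [ 0.2102  1.1122]
 [-0.6893 -0.1205]
 [ 1.2741  0.5008]
 [-0.3495 -2.1484]
 [ 1.122  -0.742 ]
 [-0.7067 -0.46  ]
 [ 1.0673  0.8065]
 [-0.838   2.1793]
 [ 0.2422  1.4844]]
[[108.3713 473.9497]
 [140.4284 480.9299]
 [117.0751 252.9141]
 [154.2348 261.5504]
 [129.6895 375.5574]] [[0.4592 0.0267 0.073 ]
 [0.4581 0.0143 0.073 ]
 [0.5386 0.0195 0.119 ]
 [0.5375 0.0071 0.119 ]
 [0.4983 0.0169 0.096 ]]
```

```bash
python3 -m handwheel '[[[0.33,0.46,-0.81,-0.5],[0.33,0.46,-0.81,-0.5],[0.33,0.46,-0.81,-0.5],[0.33,0.46,-0.81,-0.5],[0.33,0.46,-0.81,-0.5],[0,0,0,0],[0,0,0,0]]]'; python3 snap.py b wrist
```

```text
time_s: 3.55
tcp_pos: [0.5207, 0.0268, 0.2546]
eef_rot: [93.3, 89.0, -2.1]
contact_force: [0.2, -0.2, 1.1]
gripper_width: 0.0519
[ 24.9   4.3 -16.9   0.5 -67.9  59.6] [0.52052649 0.02676246 0.25446743] [ 0.1  0.1 -1.2]
```

View pics/b_wrist.png

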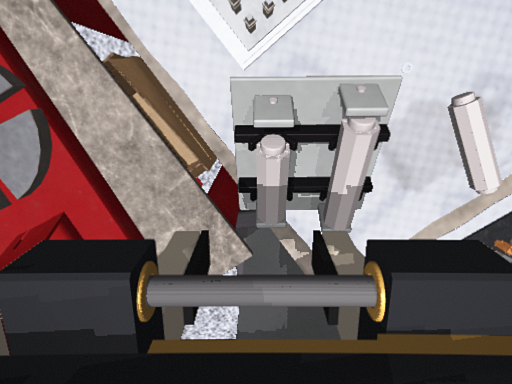

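Run:
```python
import cv2
im=cv2.imread("pics/b_wrist.png")
cv2.imwrite("pics/c1.png",cv2.resize(im[70:240,225:405],None,fx=3.5,fy=3.5,interpolation=cv2.INTER_CUBIC))
```

```text
(no output)
```

View pics/c1.png

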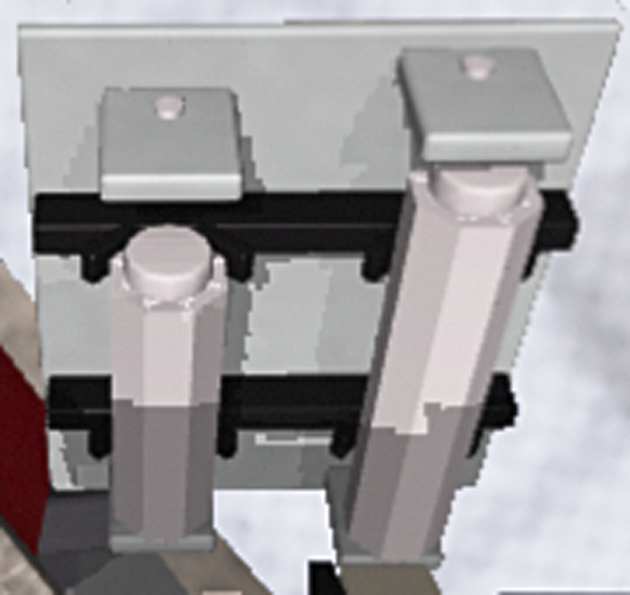

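Run:
```python
from fit import *
c=pickle.load(open('pics/b_wrist.pkl','rb'))
P=[(72,17,8),(72,-17,8),(64,17,8),(64,-17,8),(-72,17,8),(-72,-17,8),
 (84,-57,8),(84,-91,8),(76,-57,8),(76,-91,8),(-84,-57,8),(-84,-91,8)]
U=(np.array([(103,177),(240,175),(102,198),(240,198),(112,550),(212,549),(425,138),(570,137),(425,160),(568,158),(345,565),(440,566)])+.5)/3.5-.5+[225,70]
for n in(6,12):
    f=lambda p:(proj(c,S2W(p,P[:n]))-U[:n]).ravel()
    s=least_squares(f,[.505,.016,0],loss='soft_l1');print(s.x,np.degrees(s.x[2]));print(f(s.x).reshape(-1,2))
    q=s.x
    X=[(-56,6.2,15),(-56,-6.2,15),(36,6.2,15),(36,-6.2,15)]
    print((proj(c,S2W(q,X))-[225,70])*3.5)
np.save('slot2.npy',q)
```

```text
[ 0.5147  0.0158 -0.0866] -4.959449503951544
[[-1.2968 -1.2337]
 [ 1.3922 -0.9917]
 [-0.7905  0.8643]
 [ 0.7515  0.5468]
 [-0.9417  0.3057]
 [ 0.9278  0.3971]]
[[141.7909 535.9193]
 [182.3811 535.6585]
 [143.3214 308.2739]
 [192.8951 307.9124]]
[ 0.5141  0.016  -0.0882] -5.054898703172758
[[-1.3882 -0.5346]
 [ 1.2746 -0.2208]
 [-0.8941  1.5443]
 [ 0.623   1.2967]
 [-1.1955  0.7709]
 [ 0.661   0.9094]
 [ 0.4132 -2.8776]
 [ 2.607  -3.0518]
 [-1.3742 -0.5119]
 [ 0.4454 -0.3631]
 [-2.7713  2.6128]
 [ 0.0021  2.2329]]
[[140.9053 537.6801]
 [181.4773 537.4825]
 [142.7689 310.5429]
 [192.3145 310.2635]]
```

```bash
python3 -m handwheel '[[[0,-0.14,-0.8,0],[-0.04,-0.14,-0.8,0],[0,0,-0.8,0],[0,0,-0.6,0],[0,0,0,0],[0,0,0,0]]]'
```

```text
time_s: 4.2
tcp_pos: [0.5235, 0.017, 0.1443]
eef_rot: [104.9, 87.8, 9.7]
contact_force: [1.0, 0.2, 0.4]
gripper_width: 0.0519
```

```bash
python3 -m handwheel '[[[-0.11,-0.03,-0.8,0],[0,0,-0.8,0],[0,0,-0.05,0],[0,0,0,0]]]'; python3 -c "
from h import *
s=readout.get_state();print(s['eef_rot'],s['tcp_pos'],s['contact_force'])"
```

```text
time_s: 4.6
tcp_pos: [0.5257, 0.0178, 0.0872]
eef_rot: [106.7, 86.8, 11.7]
contact_force: [-0.3, 0.4, 0.6]
gripper_width: 0.0521
[106.71063725  86.81646743  11.7371271 ] [0.5257151  0.01782446 0.08721795] [-0.27408231  0.44263278  0.63510826]
```

```bash
python3 -m handwheel '[[[-0.15,-0.06,-0.1,0],[-0.1,0,-0.1,0],[0,0,-0.05,0],[0,0,0,0]]]'; python3 snap.py d wrist scene
```

```text
time_s: 5.0
tcp_pos: [0.518, 0.0163, 0.0822]
eef_rot: [107.6, 86.3, 12.7]
contact_force: [0.5, 0.2, 0.3]
gripper_width: 0.0517
[ 24.1  12.2 -33.1   1.1 -41.1  60.2] [0.51818277 0.01631031 0.08224741] [-0.1  0.8  0.3]
```

View pics/d_wrist.png

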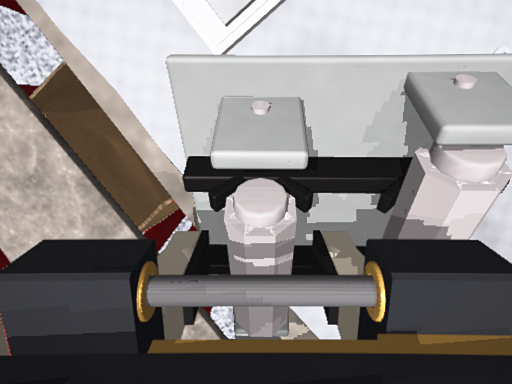

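View pics/d_scene.png

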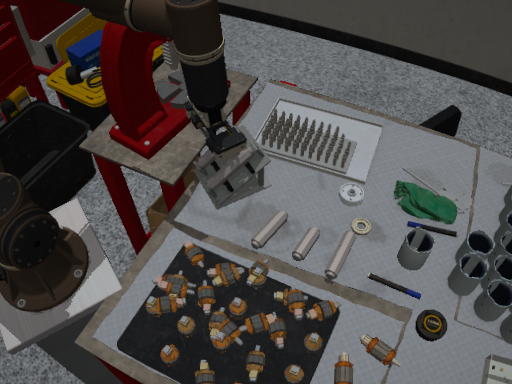

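```bash
python3 -m handwheel '[[[0,0,-0.15,0],[0,0,-0.1,0],[0,0,0,0]]]' - 30; python3 -m handwheel '[[[0,0,0,0],[0,0,0,0],[0,0,0,0],[0,0,0,0]]]' 20 35
```

```text
time_s: 5.4
tcp_pos: [0.5185, 0.0165, 0.0715]
eef_rot: [107.6, 86.3, 12.7]
contact_force: [-0.4, -0.4, 0.5]
gripper_width: 0.0521
time_s: 5.8
tcp_pos: [0.5183, 0.0164, 0.071]
eef_rot: [107.3, 86.4, 12.4]
contact_force: [0.5, 0.7, -0.1]
gripper_width: 0.0296
```

```bash
python3 -m handwheel '[[[0,0,0.5,0],[-0.2,0,0.7,0],[0,-0.2,0.8,0],[0,-0.3,0.8,0],[0,0,0,0]]]'
python3 - <<'E'
from fit import *
c=pickle.load(open('pics/b_wrist.pkl','rb'))
k=lambda L:(np.array(L)+.5)/3.5-.5+[225,70]
print(plane(c,k([(20,25),(620,22)]),.135))
t=vision.get_calibration("top")
print("tray", plane(t,[(185,160),(275,105),(138,100)],.01))
print("pins",plane(t,[(178,152),(253,100)],.04))
print("caps,bearing",plane(t,[(150+502/3.8,110+48/3.8)],.025),plane(t,[(150+615/3.8,110+106/3.8)],.009))
E
python3 snap.py e wrist
```

```text
time_s: 6.3
tcp_pos: [0.5057, -0.0051, 0.1832]
eef_rot: [107.1, 86.9, 12.2]
contact_force: [0.7, 0.3, -3.6]
gripper_width: 0.0293
[[ 0.608   0.0416  0.135 ]
 [ 0.5959 -0.0899  0.135 ]]
tray [[ 0.6385  0.026   0.01  ]
 [ 0.8032 -0.2301  0.01  ]
 [ 0.8192  0.1674  0.01  ]]
pins [[ 0.6528  0.0406  0.04  ]
 [ 0.8052 -0.1661  0.04  ]]
caps,bearing [[ 0.7432 -0.2484  0.025 ]] [[ 0.703  -0.3337  0.009 ]]
[ 22.2   4.7 -26.7   0.6 -55.7  62.5] [ 0.50444397 -0.00488465  0.18090144] [-0.6  0.1 -4.3]
```

View pics/e_wrist.png

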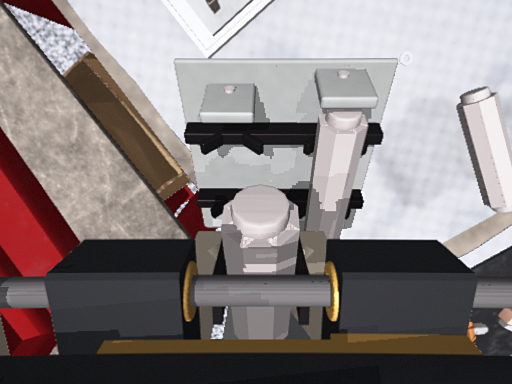

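```bash
python3 -m handwheel '[[[0.5,-0.6,0.7,0],[0.65,-0.75,0.5,0],[0.7,-0.8,0.3,0],[0.7,-0.8,0,0],[0.7,-0.8,0,0],[0,0,0,0],[0,0,0,0]]]'; python3 snap.py f wrist
```

```text
time_s: 7.05
tcp_pos: [0.6317, -0.1588, 0.2278]
eef_rot: [121.8, 88.1, 26.8]
contact_force: [-0.4, 0.7, -4.6]
gripper_width: 0.0295
[  2.6  17.4  -3.4  -0.8 -67.5  82.7] [ 0.63143537 -0.15858778  0.22751716] [ 0.5 -0.2 -4.7]
```

View pics/f_wrist.png

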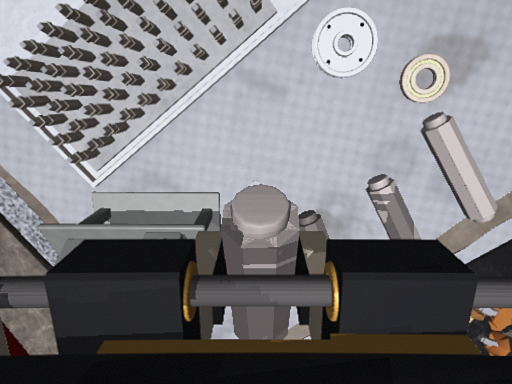

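```bash
python3 -m handwheel '[[[0.2,0.05,-0.8,0],[0.15,0,-0.9,0],[0.1,0,-0.9,0],[0,0,-0.9,0],[0,0,-0.5,0],[0,0,-0.2,0],[0,0,0,0]]]' - 20
```

```text
time_s: 7.8
tcp_pos: [0.6442, -0.1495, 0.0516]
eef_rot: [126.9, 88.3, 32.2]
contact_force: [-0.3, 1.6, -3.6]
gripper_width: 0.0299
```

```bash
python3 -m handwheel '[[[0.15,0,-0.35,0],[0.05,0,-0.25,0],[0.05,0,-0.25,0],[0.05,0,-0.2,0],[0,0,0,0]]]' - 15
```

```text
time_s: 8.3
tcp_pos: [0.6634, -0.149, 0.0127]
eef_rot: [115.4, 87.7, 20.9]
contact_force: [-0.8, -0.5, -3.1]
gripper_width: 0.03
```

```bash
python3 -m handwheel '[[[0,0,-0.12,0],[0,0,-0.08,0],[0,0,0,0]]]' - 12; python3 snap.py g wrist scene
```

```text
time_s: 8.6
tcp_pos: [0.6654, -0.1492, 0.0056]
eef_rot: [113.2, 87.5, 18.8]
contact_force: [1.5, -0.4, -1.0]
gripper_width: 0.0298
[  3.3  31.4 -13.5  -1.  -42.8  83. ] [ 0.66509685 -0.14919123  0.00567542] [ 1.9 -1.  -1.7]
```

View pics/g_wrist.png

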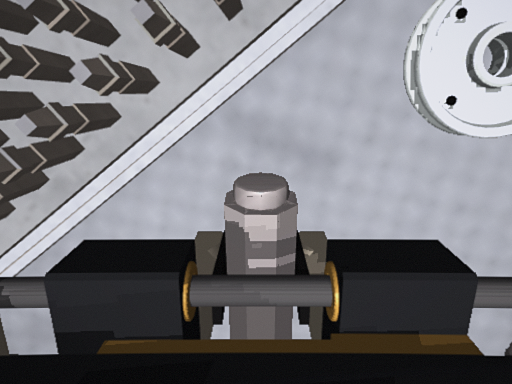

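View pics/g_scene.png

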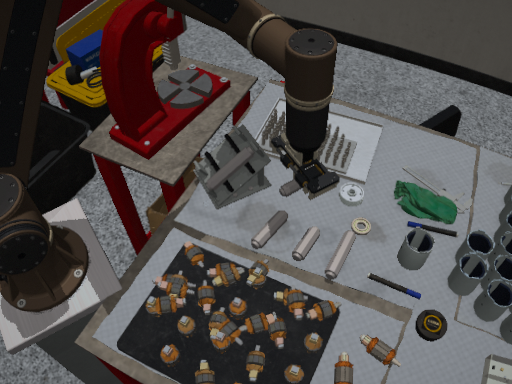

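```bash
python3 -m handwheel '[[[0,0,-0.08,0],[0,0,0,0]]]' - 5; python3 -m handwheel '[[[0,0,0,0],[0,0,0,0],[0,0,0,0]]]' 46 30
```

```text
time_s: 8.9
tcp_pos: [0.6643, -0.1491, 0.002]
eef_rot: [114.4, 87.6, 19.9]
contact_force: [-0.1, -0.8, -2.5]
gripper_width: 0.0299
time_s: 9.2
tcp_pos: [0.6633, -0.1493, 0.002]
eef_rot: [115.1, 87.6, 20.6]
contact_force: [0.9, 0.4, -0.1]
gripper_width: 0.0445
```

```bash
python3 -m handwheel '[[[0,0,0.4,0],[0,0,0.8,0],[0,0,0.9,0],[0,0,0.9,0],[-0.6,-0.3,0.9,0.6],[-0.7,-0.35,0.6,1],[-0.7,-0.35,0.5,1],[-0.7,-0.35,0,1]]]' 52; python3 -m handwheel '[[[-0.7,-0.35,0,0.8],[0,0,0,0],[0,0,0,0]]]'; python3 snap.py i wrist top
```

```text
time_s: 10.0
tcp_pos: [0.5518, -0.2036, 0.2083]
eef_rot: [110.5, 87.9, 34.8]
contact_force: [0.2, -0.6, 0.5]
gripper_width: 0.052
time_s: 10.3
tcp_pos: [0.5196, -0.2194, 0.2115]
eef_rot: [106.3, 87.7, 34.8]
contact_force: [0.3, 0.1, -0.9]
gripper_width: 0.052
[ -4.   10.1 -15.1  -1.6 -63.1 113.2] [ 0.52016284 -0.21908971  0.21109335] [0.6 0.5 0.6]
```

View pics/i_wrist.png

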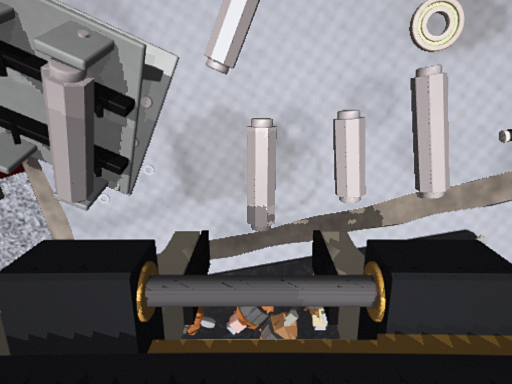

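View pics/i_top.png

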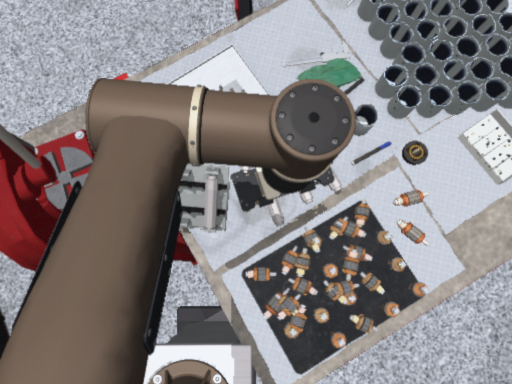

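Run:
```python
import cv2
im=cv2.imread("pics/i_wrist.png")
cv2.imwrite("pics/i1.png",cv2.resize(im[105:240,200:380],None,fx=4.4,fy=4.4,interpolation=cv2.INTER_CUBIC))
```

```text
(no output)
```

View pics/i1.png

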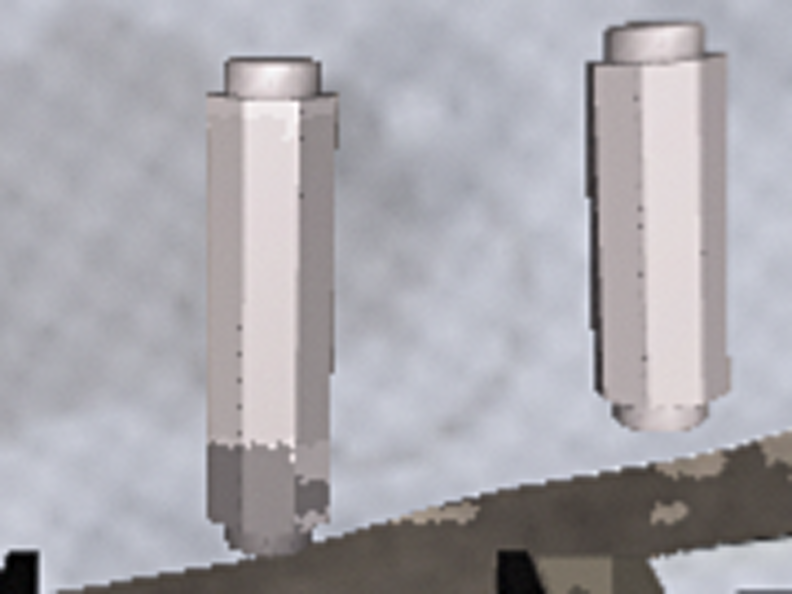

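Run:
```python
from fit import *
c=pickle.load(open('pics/i_wrist.pkl','rb'))
for L in ([(245,98),(298,98),(240,525),(293,525)],[(642,62),(703,60),(645,400),(702,398)]):
    p=plane(c,(np.array(L)+.5)/4.4-.5+[200,105],.03)[:,:2]; u=(p[0]+p[1])/2;l=(p[2]+p[3])/2
    y=np.arctan2(*(u-l)[::-1]);ce=(u+l)/2
    print(ce,np.linalg.norm(u-l)*1000+16,np.degrees(y),'grip +15:',ce+.015*np.array([np.cos(y),np.sin(y)]))
```

```text
[ 0.5127 -0.2202] 118.16079836236437 17.826963048433555 grip +15: [ 0.5269 -0.2156]
[ 0.561  -0.3015] 94.30600020170945 22.69433558143234 grip +15: [ 0.5748 -0.2957]
```

```bash
python3 -m handwheel '[[[0.05,0.04,-0.9,-0.2],[0,0.04,-0.9,0],[0,0,-0.9,0],[0,0,-0.9,0],[0,0,-0.6,0],[0,0,-0.1,0],[0,0,0,0]]]'
```

```text
time_s: 11.1
tcp_pos: [0.5273, -0.2133, 0.0327]
eef_rot: [104.1, 87.7, 31.6]
contact_force: [0.1, 0.4, 1.2]
gripper_width: 0.0518
```

```bash
python3 -m handwheel '[[[0,-0.06,-0.4,0],[0,0,-0.2,0],[0,0,-0.1,0],[0,0,0,0]]]'; python3 snap.py j wrist
```

```text
time_s: 11.5
tcp_pos: [0.5317, -0.2155, 0.008]
eef_rot: [98.7, 87.5, 26.4]
contact_force: [-0.2, -0.3, -0.1]
gripper_width: 0.0522
[ -3.4  23.7 -27.1  -2.1 -37.  112.7] [ 0.53203526 -0.21557184  0.00849071] [ 0.2  0.5 -0.7]
```

View pics/j_wrist.png

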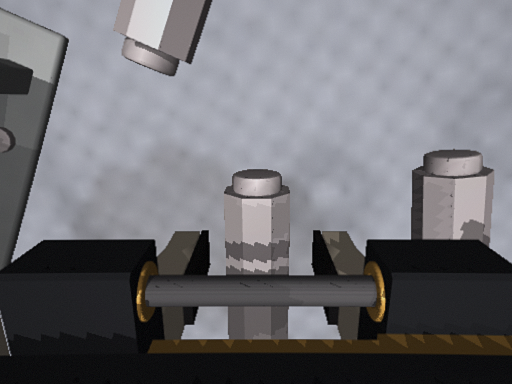

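```bash
python3 -m handwheel '[[[-0.12,-0.03,-0.08,0],[0,0,-0.06,0],[0,0,0,0]]]' ; python3 -m handwheel '[[[0,0,0,0],[0,0,0,0],[0,0,0,0],[0,0,0,0]]]' 20 5
```

```text
time_s: 11.85
tcp_pos: [0.5278, -0.2169, 0.0044]
eef_rot: [96.1, 87.3, 23.8]
contact_force: [-0.5, 0.1, 0.6]
gripper_width: 0.0518
time_s: 12.25
tcp_pos: [0.528, -0.2169, 0.0049]
eef_rot: [95.9, 87.3, 23.6]
contact_force: [-0.4, 1.3, 1.2]
gripper_width: 0.03
```

Now lift slowly with a light grip so the near end stays on the bench.

```bash
python3 -m handwheel '[[[0,0,0.12,0],[0,0,0.15,0],[-0.03,0,0.15,0],[-0.03,0,0.15,0],[0,0,0,0]]]' 20 5; python3 snap.py k wrist scene
```

```text
time_s: 12.75
tcp_pos: [0.524, -0.2167, 0.0287]
eef_rot: [97.9, 87.4, 25.5]
contact_force: [0.7, 0.2, -2.9]
gripper_width: 0.0299
[ -3.6  21.5 -27.2  -2.  -39.1 112.8] [ 0.5242009  -0.21670142  0.02817202] [ 0.4 -0.1 -1.2]
```

View pics/k_wrist.png

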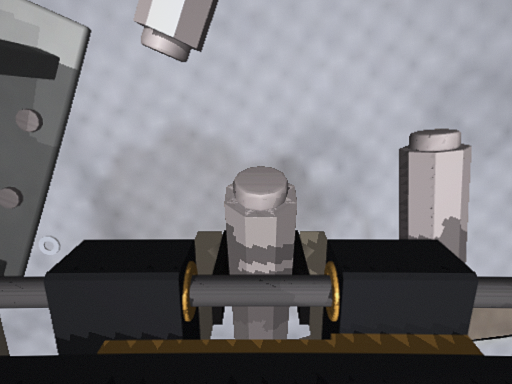

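```bash
python3 -m handwheel '[[[-0.05,-0.02,0.1,0],[-0.05,-0.02,0.1,0],[0,0,0.05,0],[0,0,0,0]]]' 20 5; python3 snap.py l wrist scene
```

```text
time_s: 13.25
tcp_pos: [0.5191, -0.2184, 0.0384]
eef_rot: [99.0, 87.5, 26.7]
contact_force: [0.2, 0.5, -3.5]
gripper_width: 0.0298
[ -3.8  20.4 -27.1  -2.  -40.3 113. ] [ 0.51907194 -0.21831354  0.0381849 ] [-0.1  0.3 -2.8]
```

View pics/l_wrist.png

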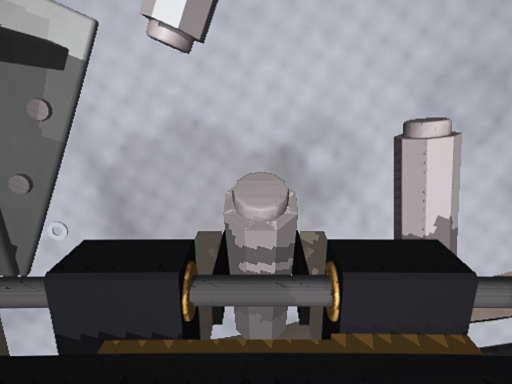

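View pics/l_scene.png

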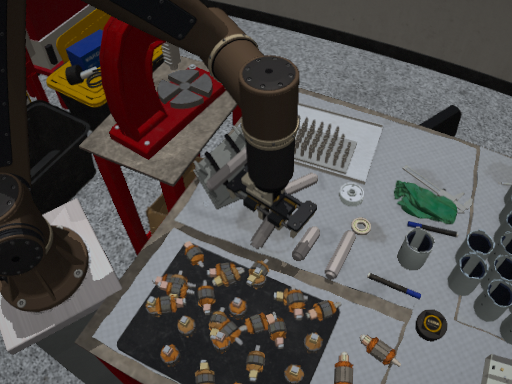

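```bash
cat > tilt.py <<'E'
import sys
from fit import *
def tilt(name,uv):
    c=pickle.load(open(f'pics/{name}_wrist.pkl','rb'));st=readout.get_state()
    e=np.radians(st['eef_rot']);from scipy.spatial.transform import Rotation as R
    M=R.from_euler('xyz',st['eef_rot'],degrees=True).as_matrix()
    g=st['tcp_pos']-M[:,0]*r.grasp_offset
    n=M[:,2]; o,v=ray(c,[uv]);v=v[0]
    p=o+v*((g-o)@n)/(v@n); d=p-g
    print('grasp',g,'yaw',np.degrees(np.arctan2(n[1],n[0])),'nose',p,'dist',np.linalg.norm(d)*1000,'ang',np.degrees(np.arctan2(d[2],np.hypot(d[0],d[1]))))
if __name__=='__main__': tilt(sys.argv[1],(float(sys.argv[2]),float(sys.argv[3])))
E
python3 tilt.py l 261 191
python3 - <<'E'
import cv2
im=cv2.imread("pics/l_wrist.png")
cv2.imwrite("pics/l1.png",cv2.resize(im[150:270,200:330],None,fx=5,fy=5,interpolation=cv2.INTER_CUBIC))
E
```

```text
grasp [ 0.5183 -0.2187  0.057 ] yaw -72.36871184054739 nose [ 0.6082 -0.1917  0.2765] dist 238.70212198079972 ang 66.85339182268257
```

View pics/l1.png

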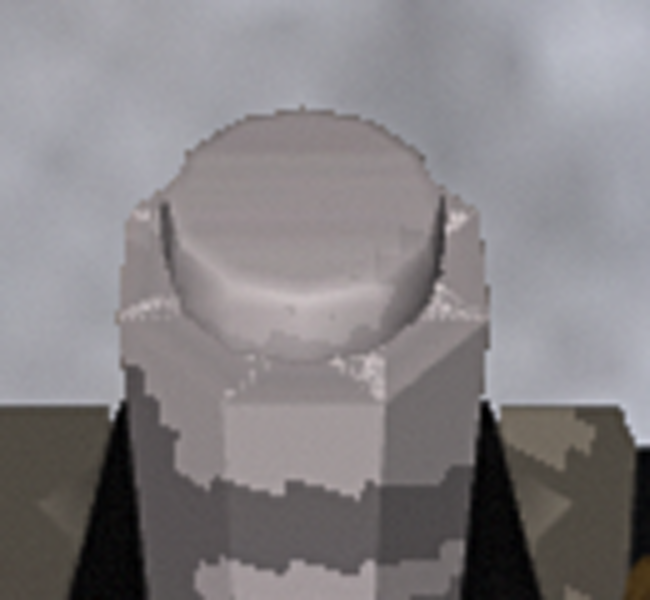

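Run:
```python
from fit import *
c=pickle.load(open('pics/l_wrist.pkl','rb'))
g=np.array([.5183,-.2187,.057])
# widest chord of nose disc at crop (165..443, v~200)
uv=(np.array([(163,200),(445,200)])+.5)/5-.5+[200,150]
o,v=ray(c,uv);
for w in(.0226,.023,.0234):
    v0=v.mean(0);k=w/np.linalg.norm(v[0]-v[1]);p=o+k*v0;d=p-g
    print(p,np.linalg.norm(d),np.degrees(np.arctan2(d[2],np.hypot(*d[:2]))))
```

```text
[ 0.5546 -0.2074  0.0677] 0.039524725975342574 15.757282771073433
[ 0.554  -0.2076  0.0654] 0.038343006056349604 12.63115485240606
[ 0.5534 -0.2078  0.063 ] 0.03728246615398553 9.3168085412391
```

Run:
```python
import cv2
im=cv2.imread("pics/e_wrist.png")
cv2.imwrite("pics/e1.png",cv2.resize(im[170:270,200:330],None,fx=5,fy=5,interpolation=cv2.INTER_CUBIC))
```

```text
(no output)
```

View pics/e1.png

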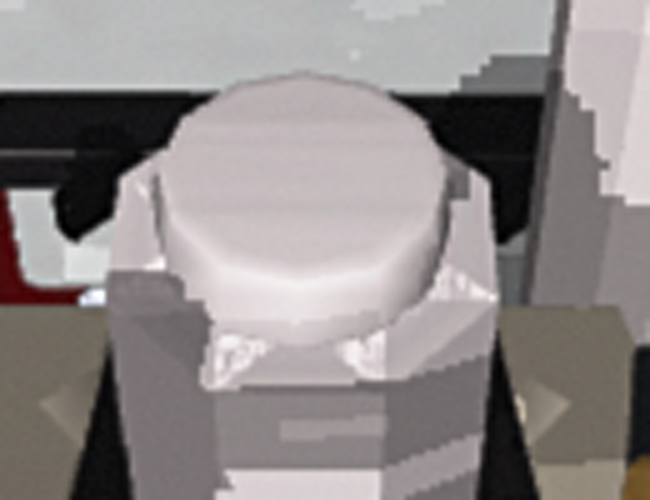

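```bash
python3 -m handwheel '[[[-0.05,-0.02,0.1,0],[0,0,0.03,0],[0,0,0,0]]]' 20 5;  python3 -m handwheel '[[[0,0,0,0],[0,0,0,0]]]' 20 45; python3 snap.py m wrist
python3 - <<'E'
import cv2
im=cv2.imread("pics/m_wrist.png")
cv2.imwrite("pics/m1.png",cv2.resize(im[150:270,200:330],None,fx=5,fy=5,interpolation=cv2.INTER_CUBIC))
E
```

```text
time_s: 13.65
tcp_pos: [0.5166, -0.2191, 0.0434]
eef_rot: [99.9, 87.5, 27.5]
contact_force: [-0.1, 0.2, -4.3]
gripper_width: 0.0298
time_s: 13.85
tcp_pos: [0.5166, -0.2191, 0.0434]
eef_rot: [99.9, 87.5, 27.5]
contact_force: [-0.3, -0.4, -3.2]
gripper_width: 0.0298
[ -3.9  19.9 -27.1  -2.  -40.9 113. ] [ 0.51653453 -0.21911329  0.04335755] [-0.2 -0.4 -3.6]
```

View pics/m1.png

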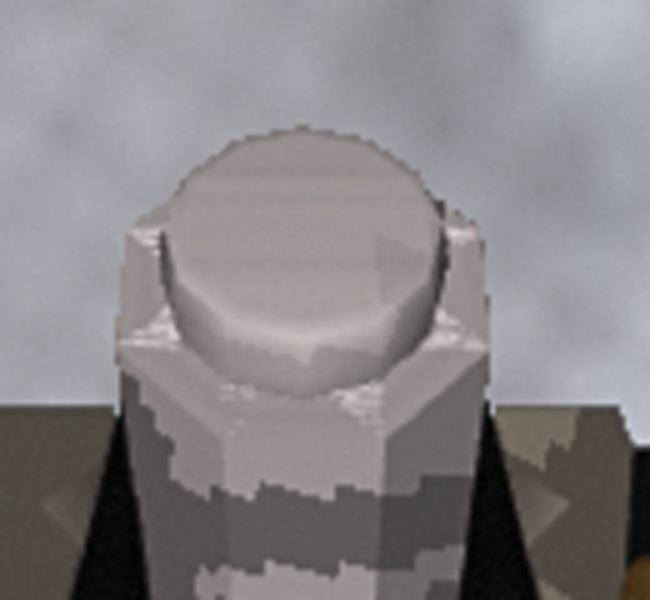

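```bash
python3 -m handwheel '[[[0,0,0.5,0],[0,0,0.8,0],[0,0,0.9,0],[0,0,0.9,0],[0,0,0.9,-0.5],[0,0.6,0.6,-0.6],[0,0.9,0,-0.7],[0,0.9,0,-0.7]]]' 20 45;  python3 -m handwheel '[[[0,0.9,0,-0.7],[0,0.9,0,-0.7],[0,0.9,0,-0.6],[0,0.7,0,0],[0,0,0,0],[0,0,0,0]]]' 20 45; python3 snap.py n wrist
```

```text
time_s: 14.7
tcp_pos: [0.513, -0.1233, 0.2327]
eef_rot: [106.5, 87.7, 20.8]
contact_force: [-0.4, 0.4, -4.5]
gripper_width: 0.0293
time_s: 15.3
tcp_pos: [0.5111, 0.0218, 0.2334]
eef_rot: [108.5, 87.5, 12.4]
contact_force: [0.4, 0.0, -3.4]
gripper_width: 0.0296
[ 24.8   3.2 -21.    0.6 -63.3  58.8] [0.51126985 0.02143753 0.23339803] [-0.3 -0.4 -3.5]
```

View pics/n_wrist.png

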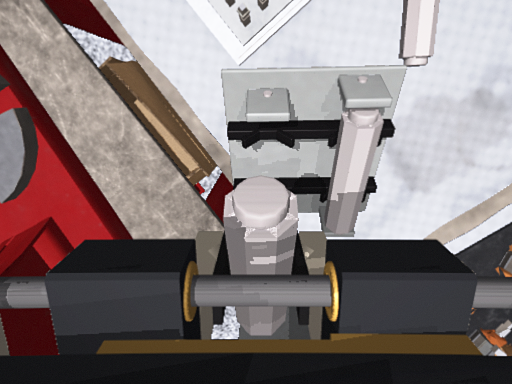

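```bash
python3 -m handwheel '[[[-0.1,-0.08,-0.8,0.1],[-0.1,-0.08,-0.8,0.1],[-0.05,0,-0.7,0],[0,0,-0.3,0],[0,0,0,0],[0,0,0,0]]]' 20 45;  python3 snap.py o wrist
```

```text
time_s: 15.95
tcp_pos: [0.5012, 0.0094, 0.1273]
eef_rot: [107.9, 87.4, 12.5]
contact_force: [0.7, -0.0, -3.6]
gripper_width: 0.0296
[ 24.    7.9 -31.    0.7 -48.5  60.2] [0.501246   0.00952062 0.12749483] [-0.4 -0.2 -4.7]
```

View pics/o_wrist.png

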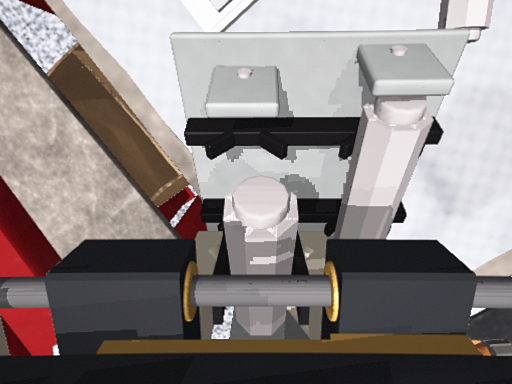

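```bash
python3 - <<'E'
from fit import *
# camera-frame position relative: grasp point in camera frame is constant; use e: TCP
from scipy.spatial.transform import Rotation as R
def rel(name,L,off,tcp,rot):
    c=pickle.load(open(f'pics/{name}_wrist.pkl','rb'))
    uv=(np.array(L)+.5)/5-.5+off
    o,v=ray(c,uv);k=.023/np.linalg.norm(v[0]-v[1]);p=o+k*v.mean(0)
    M=R.from_euler('xyz',rot,degrees=True).as_matrix();g=np.array(tcp)-M[:,0]*.0188
    d=p-g; h=np.array([-M[1,2],M[0,2],0]);h/=np.linalg.norm(h)
    x=d@h;z=d[2]; print(name,'fwd',x*1000,'up',z*1000,'s',(x*np.cos(a)+z*np.sin(a))*1000,'n',(-x*np.sin(a)+z*np.cos(a))*1000,'lat',d@M[:,2]*1000)
rel('e',[(158,195),(448,195)],[200,170],[.5048,-.0049,.182],[107.1,86.9,12.2])
rel('m',[(160,240),(443,240)],[200,150],[.5165,-.2191,.0434],[99.9,87.5,27.5])
E
python3 - <<'E'
import cv2
im=cv2.imread("pics/o_wrist.png")
cv2.imwrite("pics/o1.png",cv2.resize(im[160:280,200:330],None,fx=5,fy=5,interpolation=cv2.INTER_CUBIC))
E
```

```text
e fwd 32.07022631027786 up 15.246953677750891 s 35.39710752869215 n -2.830863939882078 lat 0.48512723555266596
m fwd 34.43952568612844 up 9.432326410982892 s 34.54166734396537 n -9.051128554366132 lat -0.04932845675690223
```

View pics/o1.png

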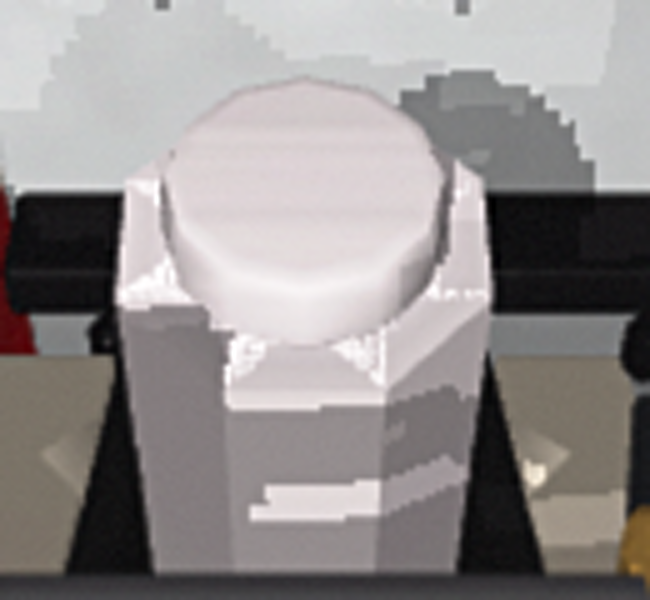

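```bash
python3 -m handwheel '[[[0.08,0.14,0,0],[0.1,0,-0.2,0],[0.1,0,-0.2,0],[0.05,0,-0.1,0],[0,0,0,0]]]' 20 45;  python3 snap.py p wrist
```

```text
time_s: 16.5
tcp_pos: [0.518, 0.0162, 0.1086]
eef_rot: [108.8, 87.0, 13.4]
contact_force: [-0.7, 0.3, -4.6]
gripper_width: 0.0293
[ 23.9  10.6 -30.7   0.8 -45.8  60.2] [0.51795463 0.01612323 0.10881348] [-0.1 -0.6 -3.5]
```

View pics/p_wrist.png

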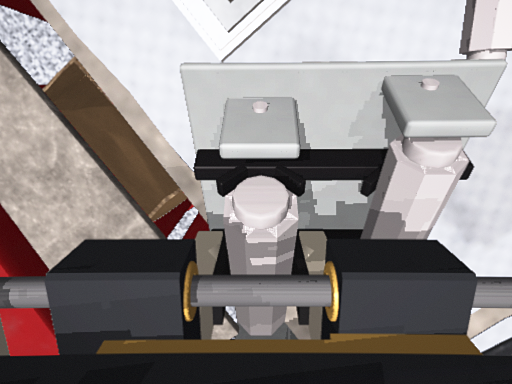

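```bash
python3 -m handwheel '[[[-0.1,-0.03,0,0],[0.04,0,-0.12,0],[0.04,0,-0.12,0],[0.03,0,-0.06,0],[0,0,0,0]]]' 20 45;  python3 snap.py q wrist
python3 - <<'E'
import cv2
im=cv2.imread("pics/q_wrist.png")
cv2.imwrite("pics/q1.png",cv2.resize(im[90:270,180:340],None,fx=3.3,fy=3.3,interpolation=cv2.INTER_CUBIC))
E
```

```text
time_s: 17.05
tcp_pos: [0.5184, 0.0148, 0.0962]
eef_rot: [108.8, 87.0, 13.4]
contact_force: [0.7, -0.2, -2.0]
gripper_width: 0.0297
[ 23.8  11.5 -31.5   0.8 -44.   60.3] [0.5183311  0.01485728 0.09626545] [ 0.1  0.5 -3.7]
```

View pics/q1.png

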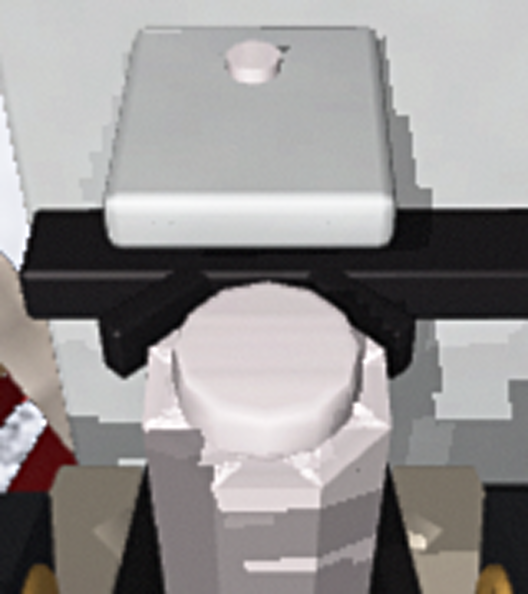

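```bash
cat > chk.py <<'E'
from fit import *
from scipy.spatial.transform import Rotation as R
import sys
name=sys.argv[1]
c=pickle.load(open(f'pics/{name}_wrist.pkl','rb'))
p=np.array([.5147,.0158,np.radians(-5.0)])
print('stop pred',proj(c,S2W(p,[(64,17,8),(64,-17,8),(72,17,8),(72,-17,8)])).ravel())
st=readout.get_state();M=R.from_euler('xyz',st['eef_rot'],degrees=True).as_matrix();g=st['tcp_pos']-M[:,0]*.0188
t=p[2];d=g-[p[0],p[1],.088];x=d[0]*np.cos(t)+d[1]*np.sin(t);y=-d[0]*np.sin(t)+d[1]*np.cos(t)
s=(x*np.cos(a)+d[2]*np.sin(a))*1000;n=(-x*np.sin(a)+d[2]*np.cos(a))*1000
print('grasp slot s,y,n',s,y*1000,n)
for off in((-19,-7),(-20,-6.5),(-16,-7)):
    cs,cn=s+off[0],n+off[1]
    print(off,'centre',cs,cn,'nose top px',proj(c,S2W(p,[(cs+60,y*1000,cn+11.5)])).ravel(), 'nose low-face px',proj(c,S2W(p,[(cs+60,y*1000,cn-11.5)])).ravel())
E
python3 chk.py q; python3 -c "print('obs stop',107/3.3+180,245/3.3+90,395/3.3+180,243/3.3+90,'back',107/3.3+180,195/3.3+90,393/3.3+180,193/3.3+90,'nose top',267/3.3+180,283/3.3+90)"
```

```text
stop pred [212.1179 164.3365 299.3846 164.1077 209.7122 147.9718 300.8231 147.663 ]
grasp slot s,y,n 15.912956712545334 -0.9348352193862132 22.035219423418283
(-19, -7) centre -3.087043287454666 15.035219423418283 nose top px [257.5861 211.9486] nose low-face px [258.545  170.3333]
(-20, -6.5) centre -4.087043287454666 15.535219423418283 nose top px [257.6141 214.7912] nose low-face px [258.5676 172.9462]
(-16, -7) centre -0.08704328745466583 15.035219423418283 nose top px [257.4285 206.3769] nose low-face px [258.42   164.7923]
obs stop 212.42424242424244 164.24242424242425 299.6969696969697 163.63636363636363 back 212.42424242424244 149.0909090909091 299.0909090909091 148.4848484848485 nose top 260.9090909090909 175.75757575757575
```

```bash
python3 -m handwheel '[[[0.08,0.05,0.04,0.08],[0.07,0,-0.13,0],[0.07,0,-0.12,0],[0,0,0,0],[0,0,0,0]]]' 20 45;  python3 snap.py s wrist; python3 chk.py s
python3 - <<'E'
import cv2
im=cv2.imread("pics/s_wrist.png")
cv2.imwrite("pics/s1.png",cv2.resize(im[90:270,180:340],None,fx=3.3,fy=3.3,interpolation=cv2.INTER_CUBIC))
E
```

```text
time_s: 17.6
tcp_pos: [0.5279, 0.0163, 0.0882]
eef_rot: [107.4, 87.0, 12.5]
contact_force: [-0.6, -1.3, 0.5]
gripper_width: 0.0294
[ 23.5  13.  -30.9   0.8 -43.2  61.1] [0.52789076 0.01634234 0.08819317] [-1.  -1.7 -0.3]
stop pred [217.0328 192.5358 308.0149 193.1278 214.9362 176.7477 310.0815 177.3051]
grasp slot s,y,n 20.017746940193213 1.3958888633313327 10.34494352786616
(-19, -7) centre 1.0177469401932129 3.3449435278661603 nose top px [258.4406 211.8185] nose low-face px [259.4659 170.2381]
(-20, -6.5) centre 0.01774694019321288 3.8449435278661603 nose top px [258.4405 214.6587] nose low-face px [259.4633 172.8492]
(-16, -7) centre 4.017746940193213 3.3449435278661603 nose top px [258.3641 206.2507] nose low-face px [259.4136 164.7006]
```

View pics/s1.png

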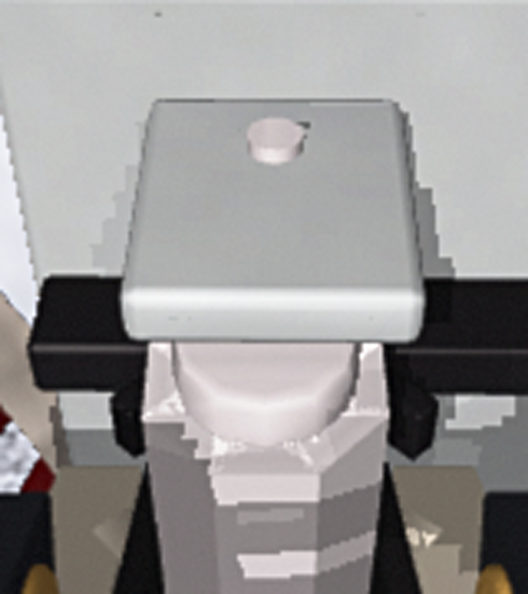

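```bash
python3 -m handwheel '[[[0,-0.025,0,0],[0.02,0,-0.05,0],[0.02,0,-0.04,0],[0,0,0,0]]]' 20 20;  python3 snap.py t wrist; python3 chk.py t
python3 - <<'E'
import cv2
im=cv2.imread("pics/t_wrist.png")
cv2.imwrite("pics/t1.png",cv2.resize(im[90:270,180:340],None,fx=3.3,fy=3.3,interpolation=cv2.INTER_CUBIC))
E
```

```text
time_s: 18.05
tcp_pos: [0.529, 0.0158, 0.0873]
eef_rot: [108.1, 87.0, 13.3]
contact_force: [-0.9, -0.6, -3.3]
gripper_width: 0.0298
[ 23.4  13.1 -30.8   0.8 -43.   61.3] [0.52923163 0.01588434 0.08723801] [-0.6 -1.5 -1.3]
stop pred [215.7019 195.9306 307.0753 196.6208 213.541  180.2169 309.1083 180.8749]
grasp slot s,y,n 20.713009874198985 1.036293333926008 8.839040654185364
(-19, -7) centre 1.7130098741989848 1.8390406541853643 nose top px [258.288  211.0586] nose low-face px [259.3943 169.6045]
(-20, -6.5) centre 0.7130098741989848 2.3390406541853643 nose top px [258.2863 213.901 ] nose low-face px [259.3902 172.217 ]
(-16, -7) centre 4.713009874198985 1.8390406541853643 nose top px [258.2102 205.475 ] nose low-face px [259.342  164.0555]
```

View pics/t1.png

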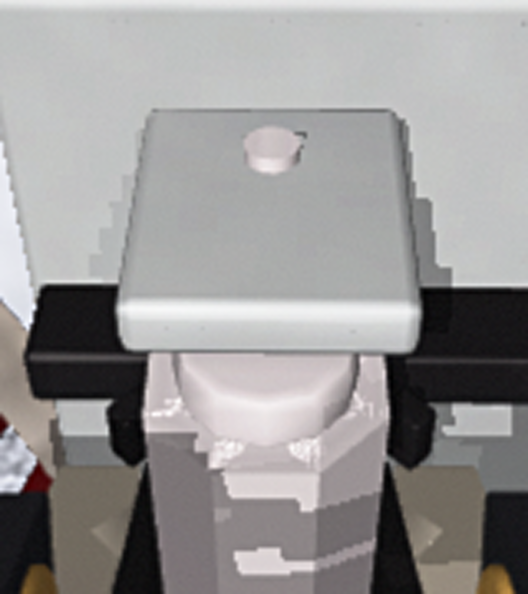

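```bash
python3 -m handwheel '[[[0,-0.02,-0.05,0],[0,0,-0.05,0],[0,0,0,0]]]' 20 12;  python3 snap.py u wrist; python3 chk.py u
```

```text
time_s: 18.4
tcp_pos: [0.5305, 0.0158, 0.0859]
eef_rot: [108.1, 86.7, 13.4]
contact_force: [-1.4, -0.9, -4.4]
gripper_width: 0.0298
[ 23.3  13.3 -30.9   0.8 -42.6  61.3] [0.53060505 0.01578703 0.08578494] [-2.6 -0.6  3.8]
stop pred [215.49   200.3218 307.5573 201.2034 213.3287 184.6261 309.6335 185.4795]
grasp slot s,y,n 21.116578087475833 1.033882641413776 6.923471099573576
(-19, -7) centre 2.1165780874758333 -0.0765289004264238 nose top px [258.4721 211.0414] nose low-face px [259.665  169.7909]
(-20, -6.5) centre 1.1165780874758333 0.4234710995735762 nose top px [258.4653 213.8857] nose low-face px [259.6562 172.4024]
(-16, -7) centre 5.116578087475833 -0.0765289004264238 nose top px [258.4033 205.4383] nose low-face px [259.622  164.2329]
```

```bash
python3 -m handwheel '[[[-0.03,-0.01,-0.03,0],[0,0,-0.02,0],[0,0,0,0]]]' 20 4;  python3 -m handwheel '[[[0,0,0,0],[0,0,0,0]]]' 34 10;  python3 -m handwheel '[[[0,0,0,0],[0,0,0,0]]]' 48 10; python3 snap.py v wrist; python3 chk.py v;python3 - <<'E'
import cv2
im=cv2.imread("pics/v_wrist.png")
cv2.imwrite("pics/v1.png",cv2.resize(im[90:270,180:340],None,fx=3.3,fy=3.3,interpolation=cv2.INTER_CUBIC))
E
```

```text
time_s: 18.75
tcp_pos: [0.5311, 0.0158, 0.0847]
eef_rot: [107.9, 86.5, 13.3]
contact_force: [-2.4, 0.3, 2.3]
gripper_width: 0.0297
time_s: 18.95
tcp_pos: [0.5318, 0.016, 0.0845]
eef_rot: [108.1, 86.4, 13.4]
contact_force: [0.6, 0.2, -0.2]
gripper_width: 0.0336
time_s: 19.15
tcp_pos: [0.5323, 0.0162, 0.0843]
eef_rot: [108.2, 86.4, 13.5]
contact_force: [0.6, 0.6, -0.8]
gripper_width: 0.0446
[ 23.3  13.4 -31.1   0.9 -42.   61.3] [0.53226456 0.01619648 0.08427434] [ 0.1 -0.1 -0.2]
stop pred [216.5265 205.3397 309.3114 206.3617 214.4057 189.6704 311.4672 190.6623]
grasp slot s,y,n 21.678221217844087 1.5542751746218881 4.848079670663107
(-19, -7) centre 2.6782212178440865 -2.1519203293368934 nose top px [258.5143 210.9498] nose low-face px [259.8081 169.9683]
(-20, -6.5) centre 1.6782212178440865 -1.6519203293368934 nose top px [258.5052 213.7973] nose low-face px [259.7971 172.579 ]
(-16, -7) centre 5.6782212178440865 -2.1519203293368934 nose top px [258.4449 205.3195] nose low-face px [259.766  164.3968]
```

View pics/v1.png

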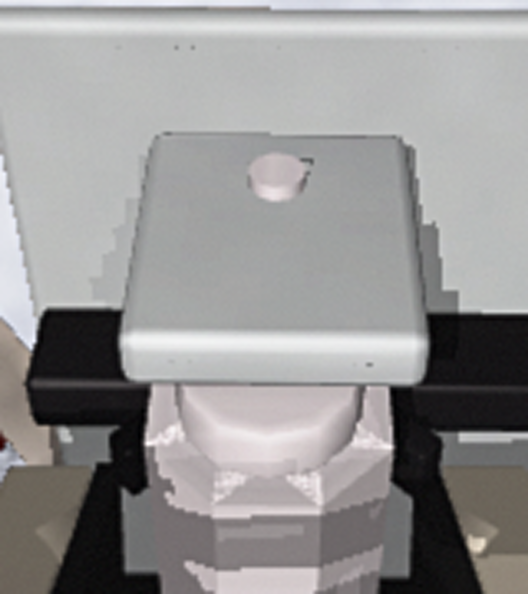

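```bash
python3 -m handwheel '[[[0,0,0.3,0],[-0.1,0,0.7,0],[-0.1,0,0.9,0],[-0.1,0,0.9,0],[-0.1,0,0.9,0],[0,0,0.6,0],[0,0,0,0],[0,0,0,0]]]' 52; python3 snap.py w wrist top
python3 - <<'E'
import cv2
im=cv2.imread("pics/w_wrist.png")
cv2.imwrite("pics/w1.png",cv2.resize(im[70:250,200:410],None,fx=3.3,fy=3.3,interpolation=cv2.INTER_CUBIC))
E
```

```text
time_s: 20.0
tcp_pos: [0.514, 0.015, 0.2692]
eef_rot: [107.8, 86.2, 13.1]
contact_force: [0.6, 0.0, -0.9]
gripper_width: 0.0523
[ 24.1   1.3 -18.5   0.8 -66.6  60.9] [0.5139187  0.01491962 0.2683989 ] [-0.2 -0.1  0.5]
```

View pics/w1.png

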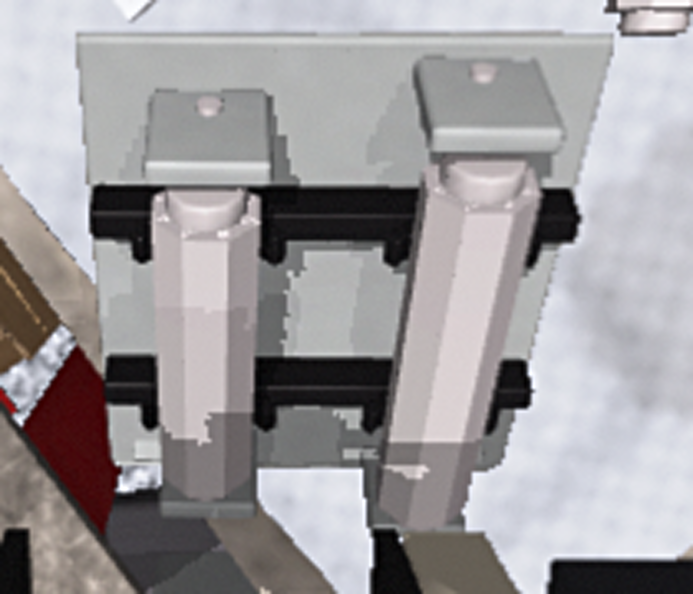

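View pics/w_wrist.png

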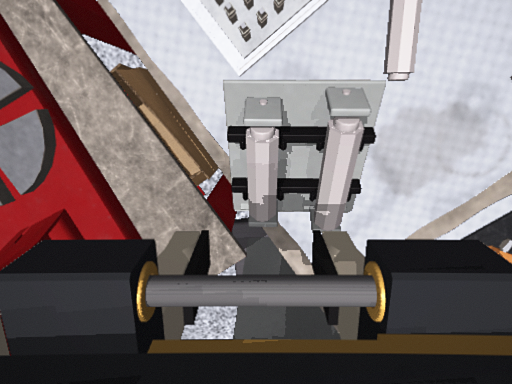

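Run:
```python
from fit import *
c=pickle.load(open('pics/w_wrist.pkl','rb'))
p=np.array([.5147,.0158,np.radians(-5.0)])
f=lambda X:((proj(c,S2W(p,X))-[200,70])*3.3).round(0).tolist()
print('stop',f([(64,17,8),(64,-17,8),(-72,17,8),(-72,-17,8)]))
for d in(-4,0,4):
  for n in(0,3): print(d,n,f([(52+d,6.2,15+n),(52+d,-6.2,15+n),(-52+d,6.2,15+n),(-52+d,-6.2,15+n)]))
t=pickle.load(open('pics/w_top.pkl','rb'))
im=cv2.imread('pics/w_top.png');cv2.imwrite('pics/w_t.png',cv2.resize(im[90:250,150:360],None,fx=3.5,fy=3.5,interpolation=cv2.INTER_CUBIC))
```

```text
stop [[142.0, 184.0], [270.0, 185.0], [158.0, 515.0], [255.0, 516.0]]
-4 0 [[183.0, 249.0], [229.0, 249.0], [188.0, 500.0], [225.0, 501.0]]
-4 3 [[183.0, 255.0], [229.0, 256.0], [187.0, 507.0], [225.0, 507.0]]
0 0 [[183.0, 237.0], [229.0, 237.0], [187.0, 492.0], [225.0, 493.0]]
0 3 [[183.0, 243.0], [229.0, 244.0], [187.0, 499.0], [225.0, 500.0]]
4 0 [[183.0, 224.0], [229.0, 225.0], [187.0, 484.0], [225.0, 485.0]]
4 3 [[182.0, 231.0], [229.0, 231.0], [187.0, 491.0], [225.0, 492.0]]
```

View pics/w_t.png

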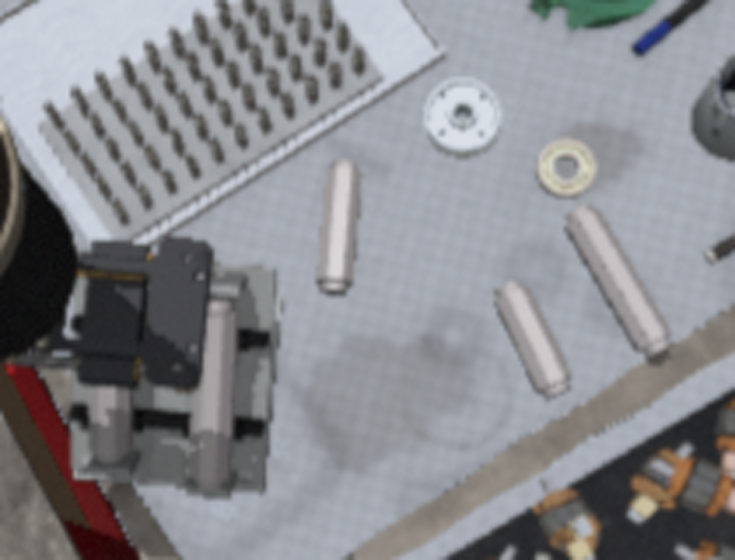

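Run:
```python
from fit import *
im=cv2.imread('pics/w_wrist.png');z=cv2.resize(im[115:230,235:290],None,fx=5,fy=5,interpolation=cv2.INTER_CUBIC)
c=pickle.load(open('pics/w_wrist.pkl','rb'));p=np.array([.5147,.0158,np.radians(-5.0)])
w=z.copy()
X=[(52,6.2,15),(52,-6.2,15),(-52,6.2,15),(-52,-6.2,15)]
for q in ((proj(c,S2W(p,X))-[235,115]+.5)*5-.5).astype(int): cv2.circle(w,tuple(int(i) for i in q),3,(0,0,255),-1)
cv2.imwrite('pics/w2.png',np.hstack([z,w]))
```

```text
(no output)
```

View pics/w2.png

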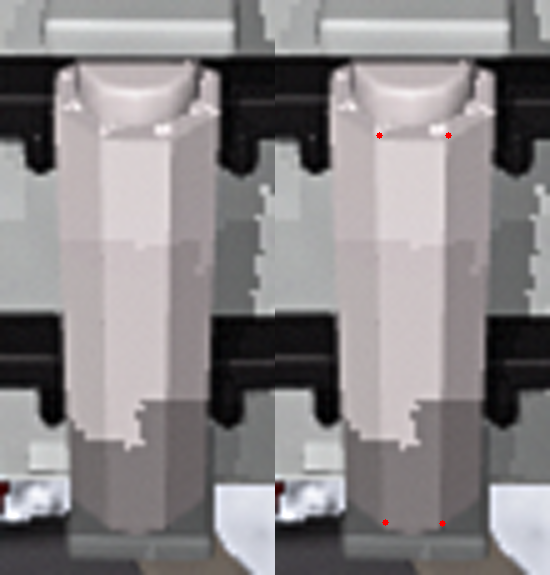

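```bash
python3 -c "
from plant import readout, close_job
print(readout.get_state()['time_s']); print(close_job())"
```

```text
20.1
the job is handed in; nothing more can be done
None
```

The job is handed in after 20.1 s of the 51 s allowed. My checks show it as intended, but `close_job()` gives no verdict.

- **108 mm drift:** I lifted it out of the left slot and released it flat on the open bench, behind and to the right of the rack. The last wrist and top pictures show it flat and clear of the rack.
- **120 mm drift:** Of the three loose drifts, the leftmost measured about 120.7 mm in one view and 118.2 mm in another. The others measured about 97 and 94 mm (middle) and 133 mm (right, one view). I tilted the 120 mm drift to about 30° by letting its near end pivot on the bench in a light grip. I then lowered it along the slope's normal into the left slot and released it. Force readings at the wrist stayed within about 5 N.
- **Seating check:** After the release, the corners of its top flat lay within 1–2 pixels of where a fully seated, centred drift would show. That is roughly 1 mm along the slot and well under 3 mm across and in height.
- **Other things:** In the last top picture the 96 and 132 mm drifts, the bearing and the end caps look unmoved. In the last wrist picture the 144 mm drift is still in its slot. I judged these by eye and did not measure them again.

Two things were less certain. The tool tilted by up to 4° during descents. The estimates of how far along and how high I held the 120 mm drift differed by about 4 mm, and the pictures taken over the slot settled that.

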